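# Power down and open the guard of a high-voltage test box

## Robot

A 6-joint arm with a two-finger parallel gripper is mounted at the origin on the work surface. World frame = base frame: x ahead of the robot, y to its left, z up, the work surface at z = 0. Lengths are in m, angles in degrees, forces in N, time in s.
With the tool pointing down it reaches from about 0.375 to 0.9 m from the base axis. Payload 3.1 kg.
Tool frame: the origin (TCP) lies between the finger pads, 19 mm behind the fingertips; this is the grasp point; z points along the fingers, y is the line along which they close (so a half turn about z gives the same grasp; the last joint's range is limited). The gripper opens to 87 mm and grips with 3 to 60 N. Pads are 19 mm wide; open, the fingers measure 117 mm over their backs; the gripper's body (75 mm by 190 mm) begins 51 mm behind the grasp point.
Start: joints at [-83.509, 30.224, 82.088, -0, 67.689, -10.227], TCP at [0.18, -0.599, 0.241] pointing down, gripper open.
Joint ranges: [-176.69, 176.69], [-43.24, 126.21], [12.49, 139.97], [-82, 262], [0, 151.66], [-163.58, 163.58]. Speed limits (degrees/s): [159.86, 159.86, 180, 180, 180, 180].

## Interface

Orientations are given as a 3x3 rotation matrix whose columns are the frame's x, y, z axes.
In Python, from rig import bot, capture gives the robot as it stands.
- The arm moves only by the shell command python3 -m handwheel 'ROWS'. ROWS is rows parted by semicolons, their numbers by spaces, 1 to 20 of them, each of 7 numbers: dx, dy, dz in m, then a rotation vector rx, ry, rz in degrees, then the opening from 0.0 (shut) to 1.0 (fully open); each row is the pose to reach, as a shift and turn from the pose commanded when the command began, along the tool's axes at that moment; what a row does not reach only later rows make up. A row lasts 1/10 s, in which the tool goes at most 0.05 m and 8.59 degrees, less where a joint would pass 70% of its speed; a pose out of reach is approached as far as the arm can. The fingers move at their own pace and stop on an object; the grip force is fixed at half the most. Time passes only in rows, so rows that do not move let the fingers close. It prints the time, the measured TCP pose, the force, the opening and the grip force at its end.
- bot.read_state(): the state, without advancing time (a new reading comes with each control period).
- capture(name): name is "side" or "top"; returns a dict with "color" (400x640x3 uint8, red, green, blue), "K" (3x3 intrinsics, pixels), "view" (4x4, takes a point from world to camera coordinates). Camera axes: x right, y up, looking along -z (the intrinsics and any distortion apply to the point x, -y, -z); pixel columns grow to the right and rows downward; lengths in m; the calibration is good to about 2 mm. A picture is of the moment at which its call begins. There is no depth.
- bot.hand_in(): hands the job in; it is judged then, once.
The state is a dict: "time_s": time; "joint_positions": joint angles; "qvel": joint speeds; "tau": joint torques, N m; "position": TCP position; "tcp_rot": TCP orientation; "force": force on the tool from outside, world axes, zero at the start; "moment": the same for the moment, N m; "opening": opening from 0.0 (shut) to 1.0 (fully open); "grasp_force": force on a finger pad.
Only numpy, scipy, OpenCV 4.12 (cv2) and the standard library are available. Lean on these libraries where they do the work, as an engineer would, in place of code of your own. Each camera call takes 0.05 s, during which the arm holds its last target. There are 200 camera calls.

## Task

Make the high-voltage test box safe and open it for a colleague: first turn the dial of the variable transformer back to its red zero mark, then squeeze the two yellow tabs of the top bolt together until the bolt is fully drawn, then squeeze the two red tabs of the gate's own catch together and, by those tabs, swing the gate out past its roller catch until it stands wide open at about a right angle to the front of the box. The gate springs shut by itself, so finish while still gripping it by the red tabs and holding it still and wide open; leave the dial on zero, the bolt drawn and the other things where they are.

Things in the scene. Friction and masses are not known exactly. Their poses are not given: they have to be found in the camera images.
- test_box: Test enclosure fixed to the bench: grey plinth 40 mm high, clear walls and roof in an aluminium frame, 260 deep (x) x 240 wide (y) x 240 mm high. Origin: bench level, middle of the front face, which holds the gate and looks to its own -x (towards the robot); z up. The top bolt, a 9 mm steel rod along y 10 mm above the roof's front edge, holds a hook of the gate at y -15 mm.
- bolt_tabs (a point): TCP point (test_box x 22, y 76, z 280 mm; same axes) to squeeze the yellow bolt tabs along y, tool down. Upright tabs 24 (x) x 8 mm (y), tops 12 mm above the point. Outer faces: fixed tab 14 mm to +y; moving tab 36 mm to -y when shot (50 mm over both), 14 mm to -y when drawn (28 mm). Fingertips down to 19 mm above the roof clear the rod; the hook, 22 mm above it, is 90 mm to -y.
- top_bolt (a joint): Slide of the top bolt with its moving yellow tab, m: 0 = shot (gate locked), grows as this tab goes to the fixed one (test_box +y), 0.022 = fully drawn; it frees the hook from about 0.018. About 5 N of friction: it stays where it is left.
- gate: The gate: clear panel in an aluminium frame, 12 mm thick, 208 mm wide, 45 to 238 mm above the bench, about 0.6 kg. Origin: bench level on the vertical hinge axis at the box's left post (seen from the robot). Shut, its axes are those of test_box; it runs along its own -y, its outer face looks to its own -x. Turns with gate_swing.
- hinge (a point): Point on the gate's vertical hinge axis (test_box x -7, y 108 mm), 217 mm above the bench; fixed to the box, axes as test_box.
- gate_tabs (a point): TCP point on the gate (gate x -36, y -165, z 217 mm; gate's axes; swings with it) to squeeze the red tabs along the gate's y, tool down. Upright tabs stand 44 mm out of the gate's face (point: 30 mm out), 8 mm thick, z 176 to 236 mm. Outer faces: fixed tab 18 mm to +y (hinge side); moving tab 32 mm to -y at rest (50 mm over both), 18 mm to -y when squeezed (36 mm).
- gate_catch (a joint): Slide of the gate's catch with its moving red tab, m: 0 = at rest, bolt in the keep on the box's right post; grows as this tab is squeezed to the fixed one, 0.014 = fully; the bolt is clear of the keep from about 0.009. A spring (7 N at rest, 17 N squeezed) returns it when let go: keep it squeezed while pulling the gate off.
- gate_swing (a joint): Angle of the gate, rad: 0 = shut, grows as it swings out towards the robot, clockwise seen from above; stop at 1.75. With both catches free a sprung roller catch still holds it: 10 to 15 N at the tabs over the first 0.05 rad, passed by 0.12 rad. Spring hinges pull it shut (2 N at the tabs when shut, 4 N at a right angle) and swing it back if let go.
- transformer: Variable transformer, an upright blue cylinder 130 mm in diameter, 124 mm high, fixed to the bench. Origin: centre of its underside, z up. Its silver top plate bears a ring of black marks and one red mark, the zero, at the transformer's own -x side.
- dial_axis (a point): Point on the dial's vertical axis, 153 mm above the bench, axes as transformer: TCP point to grip the round black knob (48 mm in diameter, from 131 to 167 mm above the bench) from above with any yaw. Below it is a skirt 80 mm in diameter, its top at 131 mm.
- dial (a joint): Angle of the dial, rad: 0 = white pointer at the red zero mark; grows clockwise seen from above (more voltage), so turn it anticlockwise to come down to zero. A stop lies 0.25 rad below zero. About 0.1 N m of friction; it stays where it is left.
- supply_unit: Bystander: perforated steel supply unit 130 x 98 x 36 mm, loose on the floor of the test box (40 mm above the bench). Origin: centre of its underside.
- multimeter: Bystander: yellow handheld meter lying on its back, 160 (x) x 78 x 34 mm, loose on the bench. Origin: centre of its underside.
- filter_box: Bystander: small die-cast aluminium box 115 (x) x 65 x 30 mm, loose on the bench. Origin: centre of its underside.

How it is judged:
By the outcome, as a careful person would: the job done as asked, in the order asked, and still so for the second after the job is handed in, while the arm keeps its last pose, push and grip.
It also fails if it takes over 64 s, if anything falls off the work surface, if the arm or the gripper's body presses on something with over 40 N, if the wrist force passes 120 N, or if a joint passes its speed limit or range.

## Working session

There is one attempt and no reset: what is moved stays moved. The work goes in short steps, Python scripts to look and compute and a shell command to move; the robot and the scene stay as the last step left them, time stands still between calls to the robot, and variables do not carry over. Pictures are saved under pics/ and viewed, at most 10 in all, crops included, and the job is handed in when it is done.

```bash
mkdir -p pics; ls; python3 - <<'E'
from rig import bot,capture
import cv2,numpy as np
for n in("side","top"):
    c=capture(n);cv2.imwrite(f"pics/{n}0.png",c["color"][:,:,::-1]);np.savez(f"{n}0.npz",**{k:v for k,v in c.items() if k in("color","K","view")})
    print(n,list(c.keys()),c["K"].round(1).tolist(),c["view"].round(3).tolist())
s=bot.read_state();print(s["position"],np.round(s["tcp_rot"],3).tolist(),s["time_s"],s["opening"])
E
```

```text
pics
side ['color', 'K', 'view'] [[467.6, 0.0, 320.3], [0.0, 467.6, 196.5], [0.0, 0.0, 1.0]] [[-0.938, -0.346, -0.003, 0.573], [0.174, -0.481, 0.859, -0.253], [-0.298, 0.806, 0.512, -1.099], [0.0, 0.0, 0.0, 1.0]]
top ['color', 'K', 'view'] [[424.7, 0.0, 316.8], [0.0, 424.7, 201.3], [0.0, 0.0, 1.0]] [[-0.019, -1.0, 0.003, 0.014], [0.998, -0.018, 0.065, -0.603], [-0.065, 0.004, 0.998, -1.377], [0.0, 0.0, 0.0, 1.0]]
[ 0.17976779 -0.5979324   0.24036005] [[0.958, 0.288, -0.0], [0.288, -0.958, 0.002], [0.0, -0.002, -1.0]] 0.1 0.9993086599009899
```

View pics/side0.png

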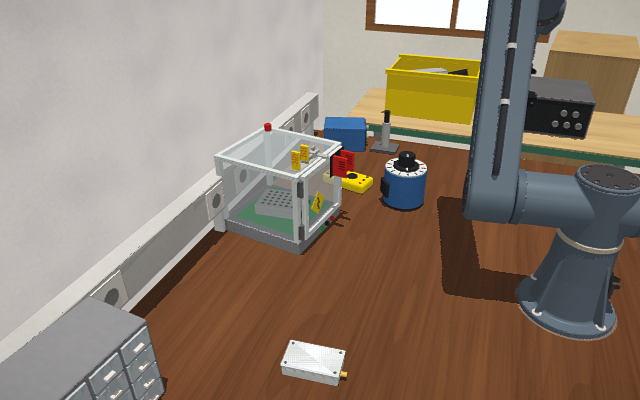

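View pics/top0.png

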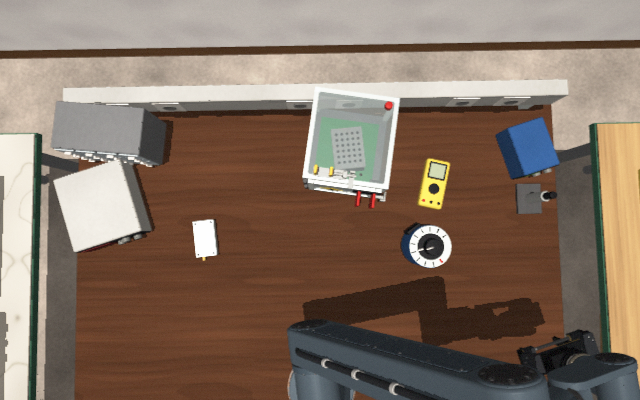

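The top view shows the box at about (350,145), the yellow bolt tabs near (323,170), the red gate tabs near (366,200) and the transformer knob near (430,246). The pointer goes to the left, near (418,248). I'll enlarge these parts.

```bash
python3 - <<'E'
import cv2,numpy as np
t=np.load("top0.npz")["color"][:,:,::-1];s=np.load("side0.npz")["color"][:,:,::-1]
a=cv2.resize(t[80:210,295:405],None,fx=4,fy=4,interpolation=cv2.INTER_CUBIC)
b=cv2.resize(t[215:280,395:465],(350,325),interpolation=cv2.INTER_CUBIC)
im=np.zeros((520,790,3),np.uint8);im[:520,:440]=a;im[:325,440:790]=b
cv2.imwrite("pics/c1.png",im)
cv2.imwrite("pics/c2.png",cv2.resize(s[115:255,210:410],None,fx=4,fy=4,interpolation=cv2.INTER_CUBIC))
E
```

```text
(no output)
```

View pics/c1.png

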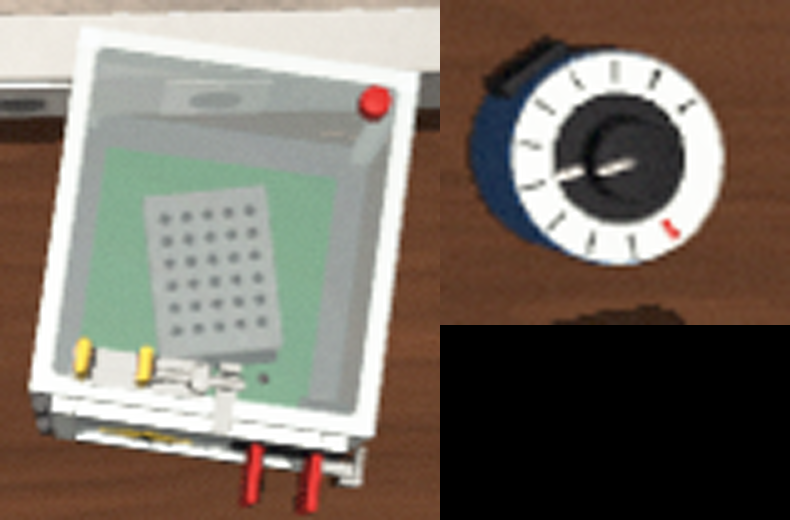

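View pics/c2.png

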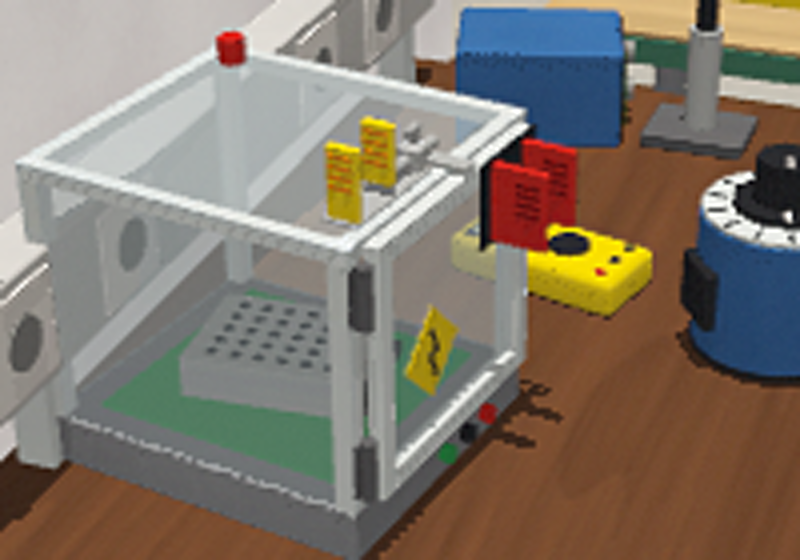

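The crops show the roof corners in both views. In the top view the zero mark is red at about (441,261) and the pointer tip is at about (418.6,250.6). Next I work out the poses.

```bash
cat > h.py <<'E'
import numpy as np,cv2
from scipy.optimize import least_squares
class Cam:
    def __init__(s,d): s.K=d["K"];s.V=d["view"];s.im=d["color"]
    def proj(s,P):
        q=np.atleast_2d(P)@s.V[:3,:3].T+s.V[:3,3];q=q*[1,-1,-1]
        p=q@s.K.T;return p[:,:2]/p[:,2:]
    def ray(s,uv,z):
        uv=np.atleast_2d(uv);d=np.c_[(uv-s.K[:2,2])/s.K[0,0],np.ones(len(uv))]*[1,-1,-1]
        R=s.V[:3,:3];c=-R.T@s.V[:3,3];w=d@R
        return c+w*((z-c[2])/w[:,2])[:,None]
    def hsv(s): return cv2.cvtColor(s.im,cv2.COLOR_RGB2HSV)
def T2(p,xyz):
    c,s_=np.cos(p[2]),np.sin(p[2]);X=np.atleast_2d(xyz).astype(float)
    return np.c_[p[0]+c*X[:,0]-s_*X[:,1],p[1]+s_*X[:,0]+c*X[:,1],X[:,2]]
def blobs(m,amin=4):
    n,l,st,c=cv2.connectedComponentsWithStats(m.astype(np.uint8));return [(st[i,4],c[i].round(1).tolist(),st[i,:4].tolist()) for i in range(1,n) if st[i,4]>=amin]
E
python3 - <<'E'
from h import *
t,s=Cam(np.load("top0.npz")),Cam(np.load("side0.npz"))
box=np.array([[.26,.12,.24],[.26,-.12,.24],[0,.12,.24],[0,-.12,.24]])
tp=np.array([[80,28],[418,72],[30,392],[375,437]])/4+[295,80]-.4
sp=np.array([[18,160],[355,252],[526,112]])/4+[210,115]-.4
f=lambda p:np.r_[(t.proj(T2(p,box))-tp).ravel(),(s.proj(T2(p,box[[0,2,3]]))-sp).ravel()]
r=least_squares(f,[.6,0,0]);print("box",r.x,np.degrees(r.x[2]),r.fun.round(1))
ft=lambda p:(t.proj(T2(p,box))-tp).ravel();r2=least_squares(ft,[.6,0,0]);print("top only",r2.x,r2.fun.round(1))
p=r.x
for n,P in dict(ytabs=[[.022,.086,.292],[.022,.044,.292]],rtabs=[[-.035,.108-.165+.014,.236],[-.035,.108-.165-.028,.236]]).items():
    print(n,t.proj(T2(p,P)).round(1).tolist(),s.proj(T2(p,P)).round(1).tolist())
for c,nm in((t,"top"),(s,"side")):
    H=c.hsv().astype(int);red=((H[...,0]<8)|(H[...,0]>172))&(H[...,1]>150)&(H[...,2]>90)
    yel=(abs(H[...,0]-25)<6)&(H[...,1]>150)&(H[...,2]>120)
    print(nm,"red",blobs(red),"\nyel",blobs(yel))
# transformer
roi=np.zeros(t.im.shape[:2],bool);roi[215:280,395:465]=1
H=t.hsv();w=((H[...,2]>200)&(H[...,1]<40)&roi).astype(np.uint8)
cn=max(cv2.findContours(w,0,2)[0],key=cv2.contourArea);h=cv2.convexHull(cn);E=cv2.fitEllipse(h);print(E)
C=t.ray(E[0],.124)[0];red=((H[...,0]<8)|(H[...,0]>172))&(H[...,1]>120)&roi
ys,xs=np.where(red);R=t.ray([xs.mean(),ys.mean()],.124)[0]
tip=t.ray([418.2,250.2],.132)[0]
print("C",C,"R",R,"tip",tip,"rim",[np.linalg.norm(t.ray(q,.124)[0][:2]-C[:2]).round(3) for q in h[::5,0].astype(float)])
a=lambda v:np.degrees(np.arctan2(v[1],v[0]));print("red",a(R-C),"ptr",a(tip-C))
wp=((H[...,2]>150)&(H[...,1]<60)&roi)
E
```

```text
box [ 0.63609083 -0.07647828 -0.14725369] -8.437014999108623 [-0.1  0.5 -0.   0.3  0.4  0.5 -0.1  0.3 -0.5  0.4 -1.1 -0.5  0.2 -1.2]
top only [ 0.63728693 -0.07616786 -0.14920533] [-0.   0.   0.   0.   0.3 -0.  -0.3 -0. ]
ytabs [[315.6, 169.2], [331.3, 171.3]] [[296.2, 150.5], [304.8, 144.2]]
rtabs [[359.0, 198.2], [374.0, 200.1]] [[340.1, 155.7], [347.0, 149.8]]
top red [(np.int32(46), [388.2, 105.2], [385, 102, 7, 8]), (np.int32(74), [357.3, 199.0], [354, 191, 7, 16]), (np.int32(75), [372.1, 201.3], [369, 193, 7, 16]), (np.int32(4), [440.8, 260.2], [440, 259, 3, 3])] 
yel [(np.int32(557), [433.5, 184.5], [417, 158, 33, 52]), (np.int32(18), [315.4, 168.9], [314, 165, 3, 9]), (np.int32(20), [330.9, 171.2], [330, 167, 3, 9]), (np.int32(16), [639.0, 177.5], [639, 170, 1, 16]), (np.int32(10), [331.5, 188.4], [327, 188, 10, 2])]
side red [(np.int32(47), [267.2, 126.5], [264, 123, 7, 8]), (np.int32(461), [343.0, 163.1], [333, 149, 22, 29]), (np.int32(17), [331.6, 217.9], [330, 216, 4, 5])] 
yel [(np.int32(5356), [432.0, 88.6], [384, 54, 97, 71]), (np.int32(227), [299.5, 157.0], [291, 144, 18, 27]), (np.int32(436), [357.0, 182.7], [342, 171, 31, 23]), (np.int32(125), [317.4, 202.4], [312, 192, 12, 21]), (np.int32(28), [342.7, 373.9], [340, 371, 7, 6])]
((430.02996826171875, 246.17718505859375), (41.28069305419922, 41.97450637817383), 138.1817169189453)
C [ 0.45365527 -0.33666359  0.124     ] R [ 0.44612389 -0.33882384  0.124     ] tip [ 0.44266818 -0.29853811  0.132     ] rim [np.float64(0.062), np.float64(0.063), np.float64(0.063), np.float64(0.062), np.float64(0.063), np.float64(0.063)]
red -163.99535527322772 ptr 106.0760394726346
```

```bash
cat >> h.py <<'E'
BOX=[.6365,-.0764,np.radians(-8.47)]
def plan(pos,psi):
    from rig import bot
    s=bot.read_state();R=np.array(s["tcp_rot"]);p=np.array(s["position"])
    a=np.radians(psi);c,k=np.cos(a),np.sin(a);G=np.array([[c,k,0],[k,-c,0],[0,0,-1]])
    from scipy.spatial.transform import Rotation as Ro
    print("t",s["time_s"],"pos",p.round(4),"psi",np.degrees(np.arctan2(R[1,0],R[0,0])).round(2),"j6",round(s["joint_positions"][5],1),"F",np.round(s["force"],1),"op",round(s["opening"],3),"gf",s["grasp_force"])
    print("-> shift",(R.T@(np.array(pos)-p)).round(4),"rotvec",Ro.from_matrix(R.T@G).as_rotvec(degrees=True).round(2))
E
python3 - <<'E'
from h import *
t=Cam(np.load("top0.npz"));C=np.array([.4537,-.3367])
R=t.ray([440.7,260.3],.124)[0][:2]-C;print(R,np.degrees(np.arctan2(R[1],R[0])))
# knob axis from dark skirt
H=t.hsv();roi=np.zeros(H.shape[:2],bool);roi[228:266,412:450]=1
plan([C[0],C[1],.215],16.7);plan([C[0],C[1],.153],16.7)
E
```

```text
[-0.04304468 -0.03065549] -144.54235478760128
t 0.1 pos [ 0.1798 -0.5979  0.2404] psi 16.72 j6 -10.2 F [-0.5  1.2 -0.1] op 0.999 gf 0.0
-> shift [ 0.3375 -0.1713  0.0258] rotvec [-0.11 -0.02  0.02]
t 0.1 pos [ 0.1798 -0.5979  0.2404] psi 16.72 j6 -10.2 F [-0.5  1.2 -0.1] op 0.999 gf 0.0
-> shift [ 0.3375 -0.1712  0.0878] rotvec [-0.11 -0.02  0.02]
```

```bash
python3 -m handwheel '.03 -.015 .002 0 0 0 1;.07 -.035 .004 0 0 0 1;.11 -.056 .008 0 0 0 1;.15 -.076 .012 0 0 0 1;.19 -.096 .015 0 0 0 1;.23 -.117 .018 0 0 0 1;.27 -.137 .02 0 0 0 1;.3 -.152 .02 0 0 0 1;.325 -.165 .02 0 0 0 1;.3375 -.1713 .02 0 0 0 1;.3375 -.1713 .02 0 0 0 1;.3375 -.1713 .04 0 0 0 1;.3375 -.1713 .06 0 0 0 1;.3375 -.1713 .075 0 0 0 1;.3375 -.1713 .0865 0 0 0 1;.3375 -.1713 .0865 0 0 0 1;.3375 -.1713 .0865 0 0 0 1'
python3 -c "from h import *;plan([.4537,-.3367,.153],16.7)"
```

```text
time_s: 1.8
position: [0.4534, -0.3382, 0.1548]
tcp_rot: [[0.958, 0.287, -0.0], [0.287, -0.958, -0.0], [-0.0, 0.0, -1.0]]
force: [-0.0, 0.0, -0.2]
opening: 1.002
grasp_force: 0.0
t 1.8 pos [ 0.4534 -0.3382  0.1548] psi 16.66 j6 25.3 F [-0.   0.  -0.2] op 1.002 gf 0.0
-> shift [ 0.0007 -0.0014  0.0018] rotvec [ 0.01  0.   -0.04]
```

```bash
python3 -m handwheel '.0007 -.0014 .0018 0 0 0 1;.0007 -.0014 .0018 0 0 0 .7;.0007 -.0014 .0018 0 0 0 .5;.0007 -.0014 .0018 0 0 0 .4;.0007 -.0014 .0018 0 0 0 .4;.0007 -.0014 .0018 0 0 0 .4;.0007 -.0014 .0018 0 0 0 .4;.0007 -.0014 .0018 0 0 0 .4;.0007 -.0014 .0018 0 0 0 .4'
```

```text
time_s: 2.7
position: [0.4543, -0.3366, 0.153]
tcp_rot: [[0.958, 0.288, 0.001], [0.288, -0.958, -0.001], [0.0, 0.001, -1.0]]
force: [0.5, -1.7, -1.0]
opening: 0.544
grasp_force: 30.0
```

```bash
python3 -m handwheel '0 0 0 0 0 -4 .4;0 0 0 0 0 -10 .4;0 0 0 0 0 -17 .4;0 0 0 0 0 -24 .4;0 0 0 0 0 -31 .4;0 0 0 0 0 -38 .4;0 0 0 0 0 -45 .4;0 0 0 0 0 -52 .4;0 0 0 0 0 -59 .4;0 0 0 0 0 -66 .4;0 0 0 0 0 -73 .4;0 0 0 0 0 -80 .4;0 0 0 0 0 -87 .4;0 0 0 0 0 -94 .4;0 0 0 0 0 -100 .4;0 0 0 0 0 -105 .4;0 0 0 0 0 -109 .4;0 0 0 0 0 -109.5 .4;0 0 0 0 0 -109.5 .4;0 0 0 0 0 -109.5 .4'
python3 -m handwheel '0 0 0 0 0 0 .7;0 0 0 0 0 0 1;0 0 0 0 0 0 1;0 0 0 0 0 0 1;0 0 0 0 0 0 1;0 0 -.03 0 0 0 1;0 0 -.07 0 0 0 1;0 0 -.11 0 0 0 1;0 -.05 -.13 0 0 0 1;0 -.09 -.14 0 0 0 1;0 -.13 -.14 0 0 0 1;0 -.17 -.14 0 0 0 1;0 -.17 -.14 0 0 0 1'
python3 - <<'E'
from h import *
from rig import capture
c=capture("top");np.savez("top1.npz",**c);t=c["color"][:,:,::-1]
a=cv2.resize(t[215:280,395:465],None,fx=8,fy=8,interpolation=cv2.INTER_CUBIC);cv2.imwrite("pics/d1.png",a)
plan(T2(BOX,[.022,.076,.34])[0],171.5)
E
```

```text
time_s: 4.7
position: [0.4526, -0.336, 0.153]
tcp_rot: [[-0.591, 0.807, -0.003], [0.807, 0.591, 0.0], [0.002, -0.002, -1.0]]
force: [-5.7, -2.5, 2.9]
opening: 0.546
grasp_force: 30.0
time_s: 6.0
position: [0.3137, -0.4392, 0.2932]
tcp_rot: [[-0.586, 0.81, -0.001], [0.81, 0.586, -0.002], [-0.001, -0.002, -1.0]]
force: [1.1, -0.4, 0.2]
opening: 1.001
grasp_force: 0.0
t 6.05 pos [ 0.3153 -0.4376  0.293 ] psi 125.97 j6 -102.1 F [ 0.7 -0.6 -0.3] op 0.999 gf 0.0
-> shift [ 0.1425  0.541  -0.0469] rotvec [ 1.000e-02  2.000e-02 -4.553e+01]
```

View pics/d1.png

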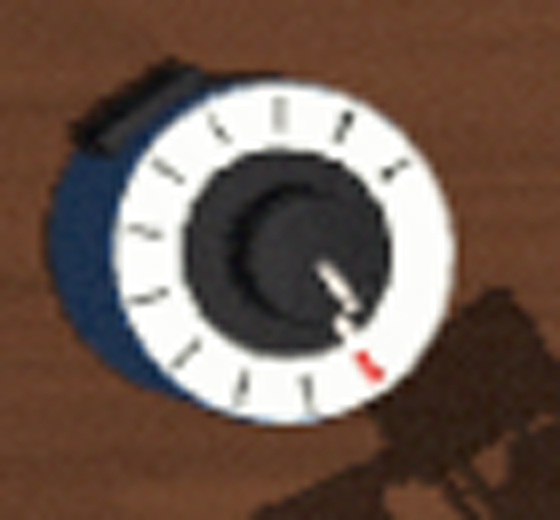

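The pointer in this crop (knob line (320,265)–(355,308), skirt part near (344,330)) points at the red mark (370,366), within a degree or two. I'll check that with numbers.

```bash
python3 - <<'E'
from h import *
t=Cam(np.load("top1.npz"));C=np.array([.4537,-.3367])
a=lambda v:np.degrees(np.arctan2(v[1],v[0]))
im=t.im.astype(int)
# dark-disc area weights
U,V=np.meshgrid(np.arange(640),np.arange(400))
g=im.min(2)
P=t.ray(np.c_[U.ravel(),V.ravel()],.131)[:,:2].reshape(400,640,2)
d=np.linalg.norm(P-C,axis=2)
m=(d<.036); w=np.clip(g-75,0,None)*m
for lo,hi,z in((246,254,.167),(255,258.5,.132)):
    k=w*((V>=lo)&(V<=hi)); q=np.array([(U*k).sum(),(V*k).sum()])/k.sum()
    p=t.ray(q,z)[0,:2];print(q.round(2),p,a(p-C))
im2=im[...,0]-im[...,1];k=np.clip(im2-60,0,None)*(d>.036)*(d<.062);q=np.array([(U*k).sum(),(V*k).sum()])/k.sum();p=t.ray(q,.124)[0,:2];print("red",q,a(p-C))
B=t.im[244:262,428:446];print(B.min(2))
E
```

```text
[436.88 250.7 ] [ 0.44209205 -0.34470093] -145.42292194750615
[437.35 255.26] [ 0.42649745 -0.35551636] -145.32788296040297
red [440.67792793 260.2972973 ] -144.59511299812254
[[ 53  56  49  50  48  52  51  47  46  43  44  38  44  43  47  87 235 250]
 [ 52  50  52  50  50  49  47  47  46  47  43  42  40  41  41  46 234 251]
 [ 56  53  56  51  49  50  47  50  42  48  49  38  44  46  45  48 233 251]
 [ 54  52  54  52  52  45  63  85  62  47  42  42  47  43  46  47 233 250]
 [ 52  55  55  51  52  48  90 159 125  62  46  45  47  46  48  60 234 250]
 [ 55  53  50  52  45  49  51 175 193 123  55  45  45  36  41  92 236 250]
 [ 53  54  58  51  47  53  50  57 225 204 103  41  48  44  44 122 239 250]
 [ 49  50  53  51  47  50  52  49 131 230 173  63  59  52  61 208 247 251]
 [ 36  48  54  53  45  49  50  47  49 122 174 124  51  45 121 241 251 251]
 [ 23  37  53  49  47  54  48  47  45  55 193 153  69  60 206 248 251 251]
 [ 37  30  36  40  51  48  51  47  55 136 106  52  51 119 236 250 251 251]
 [ 49  49  49  39  36  36  40  40  84 229 197  88  97 213 247 250 250 251]
 [ 44  52  46  49  49  50  45  49  52 178 223 179 214 246 250 250 250 250]
 [ 51  51  46  47  48  50  47  48  48  83 234 251 248 250 249 249 250 250]
 [ 52  51  47  52  49  48  61  80 128 183 242 245 226 243 249 249 250 249]
 [141 123 114 113 132 141 158 190 243 250 241 153  63 225 248 249 249 250]
 [249 238 230 233 246 249 250 250 251 250 250 196  92 135 228 248 249 246]
 [249 249 250 250 246 228 245 250 251 250 250 239 159  74  87 232 244 191]]
```

```bash
python3 -m handwheel '0 0 -.04 0 0 0 1;0 .02 -.07 0 0 -4 1;.012 .05 -.08 0 0 -8 1;.025 .1 -.08 0 0 -12 1;.037 .14 -.08 0 0 -16 1;.048 .18 -.08 0 0 -20 1;.058 .22 -.08 0 0 -24 1;.069 .26 -.08 0 0 -28 1;.08 .3 -.08 0 0 -32 1;.09 .34 -.08 0 0 -36 1;.1 .38 -.08 0 0 -40 1;.11 .42 -.08 0 0 -43 1;.121 .46 -.08 0 0 -45.5 1;.132 .5 -.08 0 0 -45.5 1;.138 .525 -.08 0 0 -45.5 1;.1425 .541 -.08 0 0 -45.5 1;.1425 .541 -.08 0 0 -45.5 1;.1425 .541 -.06 0 0 -45.5 1;.1425 .541 -.047 0 0 -45.5 1;.1425 .541 -.047 0 0 -45.5 1'
python3 -c "
from h import *;plan(T2(BOX,[.022,.076,.281])[0],171.5)"
```

```text
time_s: 8.05
position: [0.6671, -0.0023, 0.3372]
tcp_rot: [[-0.989, 0.145, -0.006], [0.145, 0.989, 0.001], [0.006, -0.0, -1.0]]
force: [-1.4, -0.3, -0.4]
opening: 0.995
grasp_force: 0.0
t 8.05 pos [ 0.6671 -0.0023  0.3372] psi 171.65 j6 -91.4 F [-1.4 -0.3 -0.4] op 0.995 gf 0.0
-> shift [-0.003  -0.0018  0.0562] rotvec [-0.01 -0.36  0.15]
```

```bash
python3 -m handwheel '-.003 -.008 0 0 -.36 0.15 1;-.003 -.008 .02 0 -.36 0.15 1;-.003 -.008 .035 0 -.36 0.15 1;-.003 -.008 .047 0 -.36 0.15 1;-.003 -.008 .056 0 -.36 0.15 1;-.003 -.005 .056 0 -.36 0.15 1;-.003 -.002 .056 0 -.36 0.15 .9;-.003 -.002 .056 0 -.36 0.15 .9'
python3 - <<'E'
from h import *
from rig import capture
plan(T2(BOX,[.022,.076,.281])[0],171.5)
for n in("top","side"): 
    c=capture(n);np.savez(n+"2.npz",**c)
im=np.zeros((480,800,3),np.uint8)
im[:,:400]=cv2.resize(np.load("top2.npz")["color"][140:212,295:355,::-1],(400,480),interpolation=2)
im[:,400:]=cv2.resize(np.load("side2.npz")["color"][104:200,270:350,::-1],(400,480),interpolation=2)
cv2.imwrite("pics/e1.png",im)
E
```

```text
time_s: 8.85
position: [0.6724, -0.0036, 0.285]
tcp_rot: [[-0.989, 0.146, 0.008], [0.146, 0.989, -0.001], [-0.008, 0.0, -1.0]]
force: [0.7, -0.3, 0.8]
opening: 0.928
grasp_force: 0.0
t 8.85 pos [ 0.6724 -0.0036  0.285 ] psi 171.6 j6 -91.4 F [ 0.7 -0.3  0.8] op 0.928 gf 0.0
-> shift [ 0.0029 -0.0013  0.004 ] rotvec [0.01 0.47 0.1 ]
```

View pics/e1.png

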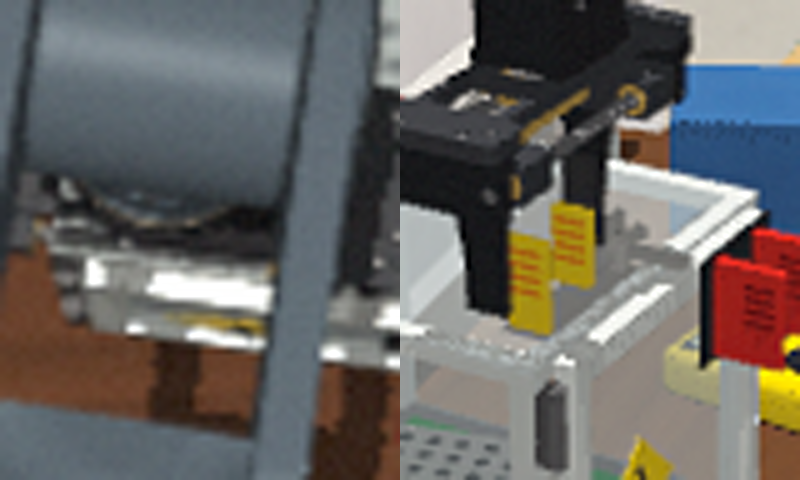

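The side crop shows the fingers on both sides of the two yellow tabs, so I squeeze now.

```bash
python3 -m handwheel '0 0 .002 0 0 0 .7;0 0 .002 0 0 0 .6;0 0 .002 0 0 0 .5;0 0 .002 0 0 0 .4;0 0 .002 0 0 0 .3;0 0 .002 0 0 0 .2;0 0 .002 0 0 0 .2;0 0 .002 0 0 0 .2;0 0 .002 0 0 0 .2;0 0 .002 0 0 0 .2;0 0 .002 0 0 0 .2'
python3 -c "
from h import *;plan(T2(BOX,[.022,.076,.281])[0],171.5)"
```

```text
time_s: 10.05
position: [0.6721, -0.0037, 0.2818]
tcp_rot: [[-0.989, 0.147, 0.007], [0.147, 0.989, -0.0], [-0.007, 0.001, -1.0]]
force: [2.0, 1.4, -2.1]
opening: 0.311
grasp_force: 30.0
t 10.05 pos [ 0.6721 -0.0037  0.2818] psi 171.56 j6 -91.4 F [ 2.   1.4 -2.1] op 0.311 gf 30.006073581171222
-> shift [ 0.0025 -0.0012  0.0008] rotvec [0.05 0.38 0.06]
```

```bash
python3 -m handwheel '0 0 0 0 0 0 .5;0 0 0 0 0 0 .6;0 0 0 0 0 0 .6;0 0 -.02 0 0 0 .6;0 0 -.05 0 0 0 .72;.02 0 -.07 0 0 0 .72;.055 -.03 -.07 0 0 0 .72;.0685 -.07 -.07 0 0 0 .72;.0685 -.105 -.07 0 0 0 .72;.0685 -.13 -.07 0 0 0 .72;.0685 -.139 -.07 0 0 0 .72;.0685 -.139 -.06 0 0 0 .72;.0685 -.139 -.04 0 0 0 .72;.0685 -.139 -.04 0 0 0 .72;.0685 -.139 -.04 0 0 0 .72;.0685 -.139 -.04 0 0 0 .72'
python3 - <<'E'
from h import *
from rig import capture
plan(T2(BOX,[-.043,-.062,.217])[0],171.5)
for n in("top","side"): 
    c=capture(n);np.savez(n+"3.npz",**c)
plan(T2(BOX,[-.043,-.062,.217])[0],171.5)
im=np.zeros((480,800,3),np.uint8)
im[:,:400]=cv2.resize(np.load("top3.npz")["color"][140:236,295:375,::-1],(400,480),interpolation=2)
im[:,400:]=cv2.resize(np.load("side3.npz")["color"][84:204,270:370,::-1],(400,480),interpolation=2)
cv2.imwrite("pics/f1.png",im)
E
```

```text
time_s: 11.65
position: [0.5841, -0.1307, 0.3221]
tcp_rot: [[-0.989, 0.145, 0.007], [0.145, 0.989, -0.001], [-0.007, -0.0, -1.0]]
force: [-0.1, 0.2, -0.4]
opening: 0.723
grasp_force: 0.0
t 11.65 pos [ 0.5841 -0.1307  0.3221] psi 171.64 j6 -105.0 F [-0.1  0.2 -0.4] op 0.723 gf 0.0
-> shift [-1.000e-04 -5.000e-04  1.051e-01] rotvec [-0.    0.42  0.14]
t 11.75 pos [ 0.5841 -0.1311  0.3224] psi 171.62 j6 -105.0 F [-0.4 -0.7 -0.1] op 0.726 gf 0.0
-> shift [ 0.000e+00 -1.000e-04  1.054e-01] rotvec [-0.02  0.45  0.12]
```

View pics/f1.png

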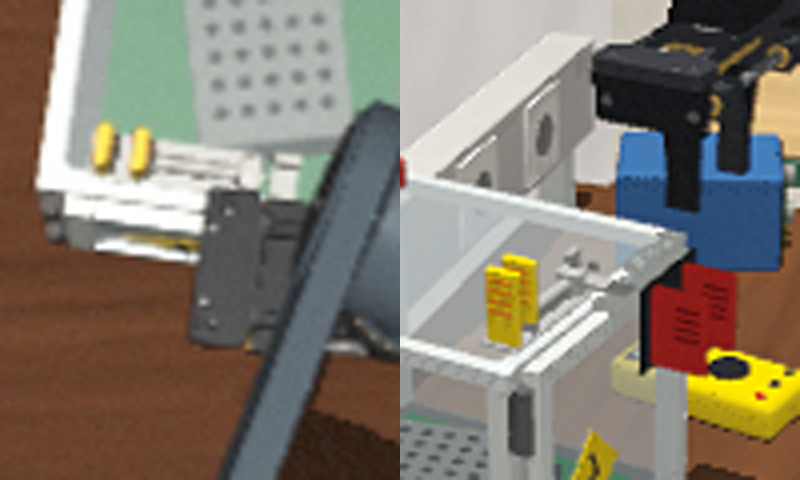

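The bolt is drawn: in the top crop the yellow tabs sit close together at (105,147) and (142,150). The fingers hover over the red tabs, so I descend.

```bash
python3 -m handwheel '0 0 .03 0 .4 0 .72;0 0 .055 0 .4 0 .72;0 0 .065 0 .4 0 .72;0 0 .075 0 .4 0 .72;0 0 .085 0 .4 0 .72;0 0 .095 0 .4 0 .72;0 0 .103 0 .4 0 .72;0 0 .103 0 .4 0 .72;0 0 .103 0 .4 0 .72'
python3 - <<'E'
from h import *
from rig import capture
c=capture("side");np.savez("side4.npz",**c)
plan(T2(BOX,[-.043,-.057,.217])[0],171.5)
cv2.imwrite("pics/g1.png",cv2.resize(c["color"][104:204,290:390,::-1],(500,500),interpolation=2))
E
```

```text
time_s: 12.65
position: [0.5842, -0.1317, 0.2186]
tcp_rot: [[-0.989, 0.147, -0.001], [0.147, 0.989, 0.0], [0.001, -0.0, -1.0]]
force: [0.8, -0.3, 0.6]
opening: 0.719
grasp_force: 0.0
t 12.7 pos [ 0.5844 -0.1318  0.2189] psi 171.57 j6 -104.9 F [-0.1 -0.5  0.1] op 0.72 gf 0.0
-> shift [-0.0003  0.0055  0.0019] rotvec [-0.01  0.01  0.07]
```

View pics/g1.png

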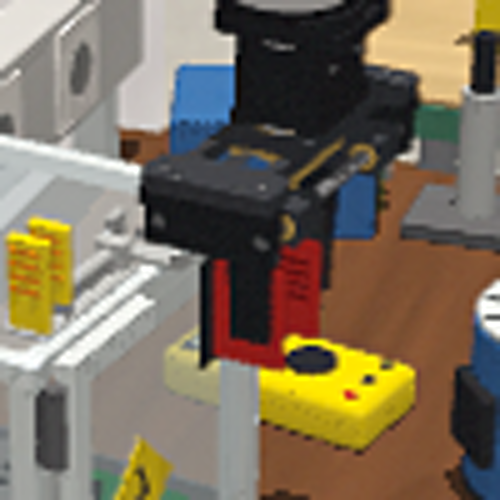

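The fingers straddle the red tabs with no contact force. I shift 5 mm towards the hinge and squeeze.

```bash
python3 -m handwheel '0 .003 .001 0 0 0 .7;0 .0055 .001 0 0 0 .66;0 .0055 .001 0 0 0 .6;0 .0055 .001 0 0 0 .5;0 .0055 .001 0 0 0 .4;0 .0055 .001 0 0 0 .3;0 .0055 .001 0 0 0 .3;0 .0055 .001 0 0 0 .3;0 .0055 .001 0 0 0 .3;0 .0055 .001 0 0 0 .3'
python3 - <<'E'
from h import *
plan(T2(BOX,[-.043,-.057,.217])[0],171.5)
# arc plan in tool axes at shut pose: tool x=-boxx, tool y=+boxy ; gate pt rel hinge
for a in (3,7,12,20,30,40,50,60,70,80,90,92):
    r=np.radians(a);c,k=np.cos(r),np.sin(r)
    g=np.array([-.036,-.165]);q=np.array([c*g[0]+k*g[1],-k*g[0]+c*g[1]])-g
    print(a,(-q[0]).round(4),q[1].round(4))
E
```

```text
time_s: 13.7
position: [0.5854, -0.1246, 0.2177]
tcp_rot: [[-0.989, 0.147, 0.0], [0.147, 0.989, 0.002], [-0.0, 0.002, -1.0]]
force: [0.6, 5.3, -0.2]
opening: 0.407
grasp_force: 30.0
t 13.7 pos [ 0.5854 -0.1246  0.2177] psi 171.55 j6 -104.4 F [ 0.6  5.3 -0.2] op 0.407 gf 30.01623512347578
-> shift [-0.0005 -0.0018  0.0007] rotvec [0.13 0.01 0.05]
3 0.0086 0.0021
7 0.0198 0.0056
12 0.0335 0.0111
20 0.0543 0.0223
30 0.0777 0.0401
40 0.0976 0.0617
50 0.1135 0.0865
60 0.1249 0.1137
70 0.1314 0.1424
80 0.1327 0.1718
90 0.129 0.201
92 0.1276 0.2067
```

```bash
python3 -m handwheel '.003 .0007 0 0 0 1 .3;.006 .0014 0 0 0 2 .3;.0086 .0021 0 0 0 3 .3;.0115 .003 0 0 0 4 .3;.0142 .0038 0 0 0 5 .3;.017 .0047 0 0 0 6 .3;.0198 .0056 0 0 0 7 .3;.0254 .0077 0 0 0 9 .3;.0335 .0111 0 0 0 12 .3;.0335 .0111 0 0 0 12 .3'
python3 -c "
from h import *;plan([.5854,-.1246,.2177],171.55)
from rig import capture;c=capture('side');cv2.imwrite('pics/i1.png',cv2.resize(c['color'][104:254,250:400,::-1],(600,600),interpolation=2))"
```

```text
time_s: 14.7
position: [0.569, -0.1193, 0.2204]
tcp_rot: [[-0.936, 0.349, 0.037], [0.348, 0.937, -0.02], [-0.041, -0.006, -0.999]]
force: [28.2, -15.8, -17.7]
opening: 0.395
grasp_force: 28.5
t 14.7 pos [ 0.569  -0.1193  0.2204] psi 159.59 j6 -92.2 F [ 28.2 -15.8 -17.7] op 0.395 gf 28.529450674759573
-> shift [-0.0171  0.0007  0.0034] rotvec [ -0.58   2.33 -11.96]
```

View pics/i1.png

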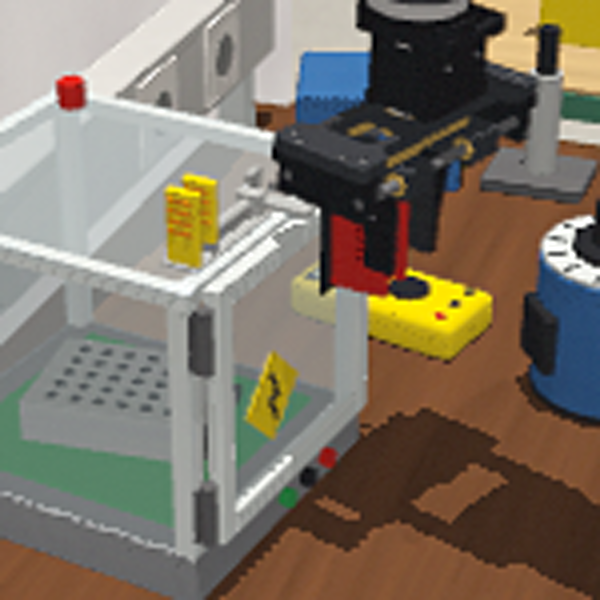

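The picture shows the gripper turned and the gate apparently still shut, with the black gate plate still near side-image column 331. I'll measure this with the yellow warning sign on the gate.

```bash
python3 - <<'E'
from h import *
from rig import capture
c=capture("side");np.savez("side5.npz",**c)
for f in("side0","side4","side5"):
    C=Cam(np.load(f+".npz"));H=C.hsv().astype(int)
    yel=(abs(H[...,0]-25)<6)&(H[...,1]>150)&(H[...,2]>120);roi=np.zeros(yel.shape,bool);roi[130:230,285:330]=1
    red=((H[...,0]<8)|(H[...,0]>172))&(H[...,1]>150)&(H[...,2]>90)
    print(f,blobs(yel&roi),blobs(red&(np.arange(400)[:,None]<200)))
# predicted sign centroid shift for gate angle: sign point on gate outer face
C=Cam(np.load("side0.npz"))
h=np.array([-.007,.108])
for a in (0,.03,.06,.1):
    g=np.array([-.006,-.10]);k,s=np.cos(a),np.sin(a);q=h+[k*g[0]+s*g[1],-s*g[0]+k*g[1]]
    g2=np.array([-.05,-.147]);q2=h+[k*g2[0]+s*g2[1],-s*g2[0]+k*g2[1]]
    print(a,C.proj(T2(BOX,[[*q,.12],[*q2,.176]])).round(1).tolist())
s=__import__("rig").bot.read_state();print(s["position"],s["force"],s["moment"],s["opening"],s["grasp_force"])
E
```

```text
side0 [(np.int32(227), [299.5, 157.0], [291, 144, 18, 27]), (np.int32(125), [317.4, 202.4], [312, 192, 12, 21])] [(np.int32(47), [267.2, 126.5], [264, 123, 7, 8]), (np.int32(461), [343.0, 163.1], [333, 149, 22, 29])]
side4 [(np.int32(192), [297.6, 158.6], [291, 148, 13, 23]), (np.int32(125), [317.4, 202.3], [312, 192, 12, 21])] [(np.int32(46), [267.2, 126.5], [264, 123, 7, 8]), (np.int32(268), [344.5, 164.9], [333, 152, 21, 26])]
side5 [(np.int32(192), [297.6, 158.6], [291, 148, 13, 23]), (np.int32(127), [317.4, 202.4], [312, 192, 12, 21])] [(np.int32(46), [267.2, 126.5], [264, 123, 7, 8]), (np.int32(51), [350.1, 164.3], [348, 154, 4, 20]), (np.int32(166), [337.9, 168.5], [333, 158, 14, 20])]
0 [[323.6, 199.6], [346.2, 178.0]]
0.03 [[324.6, 199.9], [347.4, 178.6]]
0.06 [[325.5, 200.2], [348.6, 179.2]]
0.1 [[326.7, 200.7], [350.1, 180.1]]
[ 0.56904633 -0.11931999  0.22045575] [ 27.00572908 -14.45803154 -16.54958449] [-2.4247396  -4.48317759  0.09812796] 0.3959779094868906 28.54577058555151
```

The sign hasn't moved (317.4,202.4), so the gate is still shut and the pads have slid outward and skewed. I'll unload, realign, re-grip and pull gently, reading the force as I go.

```bash
python3 -m handwheel '-.012 0 0 0 0 -3 .4;-.018 -.001 0 0 0 -7 .5;-.018 -.001 0 0 0 -12 .6;-.018 -.002 0 0 0 -12 .7;-.0351 -.0045 0 0 0 -12 .7;-.0351 -.0045 0 0 0 -12 .7;-.0351 -.0045 0 0 0 -12 .7'
python3 - <<'E'
from h import *
plan(T2(BOX,[-.043,-.0555,.217])[0],171.53)
E
```

```text
time_s: 15.5
position: [0.5845, -0.1265, 0.2174]
tcp_rot: [[-0.989, 0.146, -0.001], [0.146, 0.989, 0.001], [0.001, 0.0, -1.0]]
force: [-0.1, -0.5, 0.2]
opening: 0.697
grasp_force: 0.4
t 15.5 pos [ 0.5845 -0.1265  0.2174] psi 171.58 j6 -104.5 F [-0.1 -0.5  0.2] op 0.697 gf 0.416311583485367
-> shift [-0.001   0.0017  0.0004] rotvec [ 0.03 -0.06  0.05]
```

```bash
python3 -m handwheel '-.001 .0034 0 0 0 0 .6;-.001 .0034 0 0 0 0 .4;-.001 .0034 0 0 0 0 .2;-.001 .0034 0 0 0 0 .2;-.001 .0034 0 0 0 0 .2;-.001 .0034 0 0 0 0 .2;-.001 .0034 0 0 0 0 .2;-.001 .0034 0 0 0 0 .2'
python3 -m handwheel '.002 0 0 0 0 0 .2;.004 0 0 0 0 0 .2;.006 0 0 0 0 0 .2;.006 0 0 0 0 0 .2'
python3 - <<'E'
from h import *
from rig import capture
C=Cam(capture("side"));H=C.hsv().astype(int)
yel=(abs(H[...,0]-25)<6)&(H[...,1]>150)&(H[...,2]>120);roi=np.zeros(yel.shape,bool);roi[180:230,285:335]=1
print(blobs(yel&roi));plan([.5845,-.1265,.217],171.5)
E
```

```text
time_s: 16.3
position: [0.585, -0.1243, 0.2173]
tcp_rot: [[-0.989, 0.146, -0.003], [0.146, 0.989, -0.003], [0.003, -0.003, -1.0]]
force: [-4.0, -4.4, -0.4]
opening: 0.405
grasp_force: 30.0
time_s: 16.7
position: [0.5845, -0.1241, 0.2174]
tcp_rot: [[-0.989, 0.147, 0.01], [0.147, 0.989, -0.004], [-0.01, -0.002, -1.0]]
force: [9.2, -5.7, -8.1]
opening: 0.4
grasp_force: 30.0
[(np.int32(125), [317.4, 202.4], [312, 192, 12, 21])]
t 16.75 pos [ 0.5845 -0.1241  0.2174] psi 171.54 j6 -104.2 F [ 8.3 -5.2 -7.6] op 0.404 gf 30.019051099643548
-> shift [-0.0004 -0.0023  0.0004] rotvec [-0.14  0.57  0.04]
```

```bash
python3 -m handwheel '.002 0 0 0 0 0 .2;.004 0 0 0 0 0 .2;.004 0 0 0 0 0 .2'
python3 -m handwheel '.002 0 0 0 0 0 .2;.003 0 0 0 0 0 .2;.003 0 0 0 0 0 .2'
python3 -m handwheel '.002 0 0 0 0 0 .2;.003 0 0 0 0 0 .2;.003 0 0 0 0 0 .2'
```

```text
time_s: 17.05
position: [0.5841, -0.124, 0.2175]
tcp_rot: [[-0.989, 0.148, 0.018], [0.148, 0.989, -0.005], [-0.019, -0.002, -1.0]]
force: [16.9, -5.7, -14.2]
opening: 0.401
grasp_force: 30.0
time_s: 17.35
position: [0.5837, -0.124, 0.2176]
tcp_rot: [[-0.989, 0.148, 0.024], [0.148, 0.989, -0.006], [-0.025, -0.002, -1.0]]
force: [21.9, -6.0, -17.4]
opening: 0.406
grasp_force: 30.0
time_s: 17.65
position: [0.5832, -0.1239, 0.2177]
tcp_rot: [[-0.988, 0.149, 0.03], [0.149, 0.989, -0.007], [-0.03, -0.002, -1.0]]
force: [25.6, -5.4, -20.7]
opening: 0.404
grasp_force: 30.1
```

```bash
python3 - <<'E'
from h import *
from rig import capture
t5=Cam(capture("top"));np.savez("top5.npz",color=t5.im,K=t5.K,view=t5.V)
for f in("top0","top3","top5"):
    C=Cam(np.load(f+".npz"));H=C.hsv().astype(int)
    im=C.im.astype(float);w=np.clip(im[...,:2].min(2)-im[...,2]-60,0,None);w[:160]=0;w[180:]=0;w[:,:305]=0;w[:,345:]=0
    col=w.sum(0);print(f,[int(x) for x in col[308:340]])
    n=blobs(w>0);print([b[1:] for b in n])
E
```

```text
top0 [0, 0, 0, 0, 0, 0, 328, 612, 484, 64, 0, 0, 0, 0, 0, 0, 0, 0, 0, 0, 0, 48, 565, 616, 308, 0, 0, 0, 0, 0, 0, 0]
[([315.3, 168.1], [314, 164, 4, 10]), ([330.8, 170.6], [329, 166, 4, 10])]
top3 [0, 0, 0, 0, 0, 0, 325, 614, 484, 64, 0, 0, 0, 119, 576, 605, 211, 0, 0, 0, 0, 0, 0, 0, 0, 0, 0, 0, 0, 0, 0, 0]
[([315.3, 168.1], [314, 164, 4, 10]), ([322.6, 169.6], [321, 165, 4, 10])]
top5 [0, 0, 0, 0, 0, 0, 324, 614, 486, 60, 0, 0, 0, 113, 577, 604, 212, 0, 0, 0, 0, 0, 0, 0, 0, 0, 0, 0, 0, 0, 0, 0]
[([315.3, 168.1], [314, 164, 4, 10]), ([322.7, 169.7], [321, 165, 4, 10])]
```

```bash
python3 - <<'E'
from h import *
from rig import bot
s=bot.read_state()
for k in("position","force","moment","opening","grasp_force","joint_positions","tau"): print(k,np.round(s[k],4))
print(np.round(s["tcp_rot"],4).tolist())
t=np.load("top5.npz")["color"][130:220,300:410,::-1];d=np.load("side4.npz")["color"][120:200,310:390,::-1]
s0=np.load("side0.npz")["color"][120:200,310:390,::-1];t0=np.load("top0.npz")["color"][150:210,330:405,::-1]
im=np.zeros((600,800,3),np.uint8)
im[:300,:367]=cv2.resize(t,(367,300),interpolation=2)
im[:300,370:790]=cv2.resize(t0,(420,300)[:2],interpolation=2)
im[300:,:400]=cv2.resize(s0,(400,300),interpolation=2)
from rig import capture
c=capture("side")["color"][120:200,310:390,::-1]
im[300:,400:]=cv2.resize(c,(400,300),interpolation=2)
cv2.imwrite("pics/k1.png",im)
E
```

```text
position [ 0.5832 -0.1239  0.2177]
force [ 26.8001  -5.7084 -20.8701]
moment [-0.8572 -4.4395 -0.3183]
opening 0.4055
grasp_force 30.0535
joint_positions [ -22.8737   28.9332   89.0272    0.3618   60.3334 -104.4947]
tau [  0.1676 -52.5519  -7.3924  -1.3838   7.5166  -0.2658]
[[-0.9884, 0.1488, 0.0296], [0.1486, 0.9889, -0.0065], [-0.0302, -0.0021, -0.9995]]
```

View pics/k1.png

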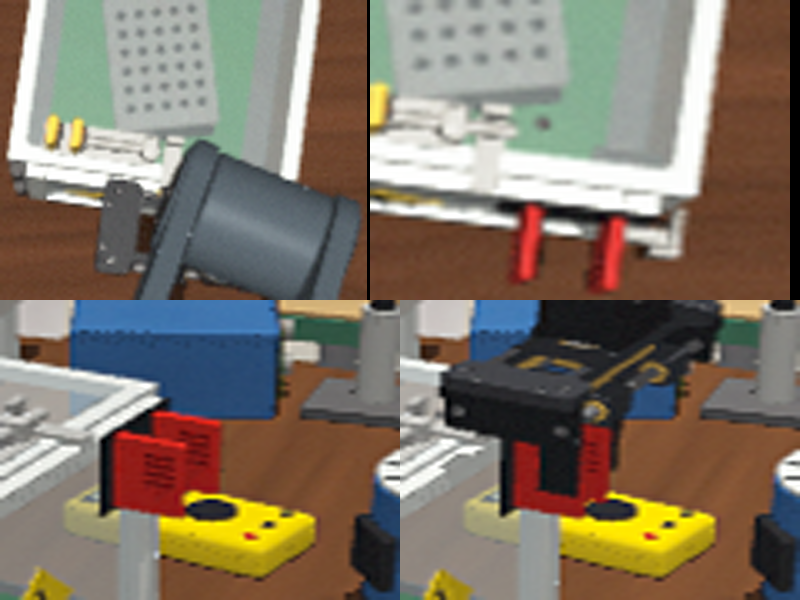

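The crops show the yellow tabs closed up and both fingers flat on the red tabs, all as intended, but the gate hasn't moved under about 27 N. Measured bolt travel is 21.8 mm and the squeezed width is 36 mm, so both catches should be free. Part of the grip's friction is going into a 21 N vertical force, so I'll take that out and pull harder while turning with the gate.

```bash
python3 -m handwheel '0 0 .002 0 .5 0 .2;0 0 .004 0 1 0 .2;0 0 .004 0 1 0 .2'
python3 -m handwheel '.002 .0005 .002 0 .5 .5 .2;.004 .001 .004 0 1 1 .2;.004 .001 .004 0 1 1 .2'
```

```text
time_s: 18.05
position: [0.5831, -0.1238, 0.2175]
tcp_rot: [[-0.989, 0.148, 0.013], [0.148, 0.989, -0.005], [-0.014, -0.003, -1.0]]
force: [18.1, -3.1, -1.7]
opening: 0.405
grasp_force: 30.0
time_s: 18.35
position: [0.5828, -0.1237, 0.2174]
tcp_rot: [[-0.987, 0.164, 0.007], [0.163, 0.987, -0.007], [-0.008, -0.006, -1.0]]
force: [20.1, -3.9, 10.7]
opening: 0.405
grasp_force: 30.0
```

```bash
python3 -m handwheel '.002 .0005 0 0 .3 .5 .2;.004 .001 -.001 0 .5 1 .2;.006 .001 -.001 0 .5 1 .2;.006 .001 -.001 0 .5 1 .2'
python3 -m handwheel '.002 .0005 0 0 .3 .5 .2;.004 .001 0 0 .5 1 .2;.006 .001 0 0 .5 1 .2;.006 .001 0 0 .5 1 .2'
python3 - <<'E'
from h import *
from rig import capture
C=Cam(capture("side"));H=C.hsv().astype(int)
yel=(abs(H[...,0]-25)<6)&(H[...,1]>150)&(H[...,2]>120);roi=np.zeros(yel.shape,bool);roi[180:230,285:335]=1
print(blobs(yel&roi));plan([.585,-.1243,.217],171.5)
E
```

```text
time_s: 18.75
position: [0.5821, -0.1235, 0.2176]
tcp_rot: [[-0.983, 0.182, 0.01], [0.182, 0.983, -0.009], [-0.011, -0.007, -1.0]]
force: [32.7, -7.6, -3.1]
opening: 0.402
grasp_force: 29.8
time_s: 19.15
position: [0.5804, -0.123, 0.2176]
tcp_rot: [[-0.98, 0.198, 0.01], [0.198, 0.98, -0.01], [-0.012, -0.008, -1.0]]
force: [40.0, -9.2, -9.6]
opening: 0.399
grasp_force: 29.6
[(np.int32(127), [317.5, 202.4], [312, 192, 12, 21])]
t 19.2 pos [ 0.5804 -0.123   0.2176] psi 168.57 j6 -101.0 F [40.6 -8.3 -9.4] op 0.398 gf 29.62122895100748
-> shift [-0.0048 -0.0004  0.0007] rotvec [-0.48  0.67 -2.93]
```

Even 40 N doesn't move the gate, so something other than the roller is holding it. I'll unload, let go and measure the free pose, then re-grip a little higher and further out so the fingertips are clear of the catch bolt and keep.

```bash
python3 -m handwheel '-.01 -.001 -.002 0 -1 -1 .2;-.02 -.002 -.005 0 -2 -2 .2;-.03 -.003 -.007 0 -3 -3 .2;-.03 -.003 -.007 0 -3 -3 .4;-.03 -.003 -.007 0 -3 -3 .6;-.03 -.003 -.007 0 -3 -3 .7;-.03 -.003 -.007 0 -3 -3 .7'
python3 - <<'E'
from h import *
plan(T2(BOX,[-.046,-.0552,.227])[0],171.53)
E
```

```text
time_s: 19.9
position: [0.5817, -0.1267, 0.2173]
tcp_rot: [[-0.989, 0.145, -0.006], [0.145, 0.989, -0.006], [0.005, -0.007, -1.0]]
force: [-6.9, -7.7, 6.1]
opening: 0.596
grasp_force: 4.6
t 19.9 pos [ 0.5817 -0.1267  0.2173] psi 171.67 j6 -104.3 F [-6.9 -7.7  6.1] op 0.596 gf 4.583965567071573
-> shift [-0.0008  0.0026 -0.0097] rotvec [-0.38 -0.28  0.14]
```

```bash
python3 -m handwheel '0 0 0 0 0 0 .7;0 0 0 0 0 0 .72;0 0 0 0 0 0 .72;0 0 0 0 0 0 .72'
python3 - <<'E'
from h import *
plan(T2(BOX,[-.046,-.0552,.227])[0],171.53)
E
```

```text
time_s: 20.3
position: [0.5827, -0.125, 0.2168]
tcp_rot: [[-0.989, 0.145, -0.004], [0.145, 0.989, -0.002], [0.003, -0.003, -1.0]]
force: [-2.7, -5.1, 3.3]
opening: 0.719
grasp_force: 2.7
t 20.3 pos [ 0.5827 -0.125   0.2168] psi 171.64 j6 -104.3 F [-2.7 -5.1  3.3] op 0.719 gf 2.666451525874436
-> shift [-0.0001  0.0008 -0.0102] rotvec [-0.15 -0.19  0.11]
```

```bash
python3 -m handwheel '0 -.003 -.003 0 0 0 .72;0 -.003 -.007 0 0 0 .72;0 -.003 -.0095 0 0 0 .72;0 -.003 -.0095 0 0 0 .72;0 0 -.0095 0 0 0 .6;0 0 -.0095 0 0 0 .4;0 0 -.0095 0 0 0 .2;0 0 -.0095 0 0 0 .2;0 0 -.0095 0 0 0 .2;0 0 -.0095 0 0 0 .2;0 0 -.0095 0 0 0 .2;0 0 -.0095 0 0 0 .2'
python3 -c "
from rig import bot;s=bot.read_state();print(s['force'],s['moment'],s['opening'])"
python3 -m handwheel '.003 0 0 0 0 0 .2;.006 0 0 0 0 0 .2;.009 0 0 0 0 0 .2;.009 0 0 0 0 0 .2'
```

```text
time_s: 21.5
position: [0.5844, -0.1242, 0.226]
tcp_rot: [[-0.989, 0.147, -0.0], [0.147, 0.989, -0.0], [0.0, -0.001, -1.0]]
force: [1.5, 0.5, -0.0]
opening: 0.401
grasp_force: 30.0
[ 1.47074141  0.47341621 -0.04892815] [-0.45952584 -0.2284925  -0.46892718] 0.40141192444187046
time_s: 21.9
position: [0.5834, -0.1239, 0.2262]
tcp_rot: [[-0.989, 0.148, 0.019], [0.148, 0.989, -0.002], [-0.019, 0.001, -1.0]]
force: [19.3, 0.6, -13.0]
opening: 0.404
grasp_force: 30.0
```

```bash
python3 -m handwheel '.003 0 .002 0 .5 0 .2;.006 0 .003 0 1 0 .2;.009 0 .003 0 1 0 .2;.009 0 .003 0 1 0 .2'
python3 - <<'E'
from h import *
from rig import capture,bot
c=capture("side");np.savez("side6.npz",**c);a=Cam(np.load("side4.npz"));b=Cam(c)
for n,(u,v,w,h) in dict(sign=(309,188,20,28),sill=(300,225,40,22),post=(286,190,10,40),gatetop=(302,160,22,20),red=(330,160,30,20)).items():
    f=lambda C:cv2.cvtColor(C.im,cv2.COLOR_RGB2GRAY)[v:v+h,u:u+w].astype(np.float32)
    print(n,cv2.phaseCorrelate(f(a),f(b)),np.abs(f(a)-f(b)).mean().round(2))
s=bot.read_state();print(np.round(s["force"],1),np.round(s["moment"],2),s["opening"],s["position"])
E
```

```text
time_s: 22.3
position: [0.5826, -0.1238, 0.2262]
tcp_rot: [[-0.988, 0.15, 0.022], [0.15, 0.989, -0.003], [-0.022, 0.0, -1.0]]
force: [31.2, 1.7, -10.1]
opening: 0.403
grasp_force: 30.1
sign ((0.44631046508381367, 0.05284491424541571), 0.9278553915023804) 2.22
sill ((0.04135098961309325, 0.20714684758810442), 1.0523715515931447) 4.03
post ((-0.00937228070689855, -0.08541801620551581), 0.982656548321247) 0.71
gatetop ((-0.12050942719498003, 0.2604334547761997), 0.9324321647485098) 4.09
red ((-0.07126634549034705, 0.3265967651807937), 0.7471432626247406) 11.12
[ 30.8   1.9 -10.7] [ 0.19 -5.28 -0.31] 0.40301454469762615 [ 0.5826226  -0.12381701  0.22618842]
```

```bash
python3 -m handwheel '.003 0 .001 0 .5 0.5 .2;.006 0.001 .002 0 1 1 .2;.009 0.001 .002 0 1 1.5 .2;.009 0.001 .002 0 1 1.5 .2'
python3 - <<'E'
from h import *
from rig import capture,bot
c=capture("side");np.savez("side7.npz",**c);a=Cam(np.load("side4.npz"))
H=lambda C,u,v,w,h:cv2.cvtColor(C.im,cv2.COLOR_RGB2GRAY)[v:v+h,u:u+w].astype(np.float32)
for f in("side0","side2","side5","side6","side7"):
    b=Cam(np.load(f+".npz"));print(f,[np.round(cv2.phaseCorrelate(H(a,*r),H(b,*r))[0],2).tolist() for r in((309,188,20,28),(286,190,10,40))], np.abs(H(a,309,188,20,28)-H(b,309,188,20,28)).mean())
s=bot.read_state();print(np.round(s["force"],1),np.round(s["moment"],2),s["opening"],s["position"])
E
```

```text
time_s: 22.75
position: [0.5806, -0.1233, 0.2263]
tcp_rot: [[-0.984, 0.175, 0.021], [0.175, 0.985, -0.005], [-0.022, -0.001, -1.0]]
force: [42.2, 0.4, -12.0]
opening: 0.397
grasp_force: 29.8
side0 [[0.26, 0.15], [0.04, 0.03]] 9.2125
side2 [[-0.06, 0.12], [-0.08, 0.04]] 2.6535714
side5 [[0.18, -0.03], [-0.02, -0.13]] 1.7982143
side6 [[0.45, 0.05], [-0.01, -0.09]] 2.2178571
side7 [[0.48, 0.25], [-0.02, -0.09]] 2.3053572
[ 41.2   1.5 -12.4] [ 0.09 -7.15  0.05] 0.3999487368344772 [ 0.58060818 -0.12335688  0.22625873]
```

```bash
python3 - <<'E'
from h import *
ys=np.arange(60,-41,-3)/1000
for f in("top0","top3"):
    C=Cam(np.load(f+".npz"));g=cv2.cvtColor(C.im,cv2.COLOR_RGB2GRAY).astype(np.float32)
    print(f,"y:",[int(y*1000) for y in ys])
    for x in (.010,.014,.018,.022,.026,.030):
        p=C.proj(T2(BOX,np.c_[np.full(len(ys),x),ys,np.full(len(ys),.252)])).astype(np.float32)
        print(int(x*1000),cv2.remap(g,p[None,:,0].copy(),p[None,:,1].copy(),1)[0].astype(int).tolist())
E
```

```text
top0 y: [60, 57, 54, 51, 48, 45, 42, 39, 36, 33, 30, 27, 24, 21, 18, 15, 12, 9, 6, 3, 0, -3, -6, -9, -12, -15, -18, -21, -24, -27, -30, -33, -36, -39]
10 [246, 243, 235, 228, 230, 232, 241, 243, 237, 228, 228, 237, 238, 225, 214, 220, 223, 232, 235, 239, 248, 245, 231, 226, 228, 228, 234, 242, 242, 243, 245, 251, 250, 248]
14 [232, 231, 231, 213, 160, 130, 144, 172, 222, 229, 229, 229, 229, 230, 229, 228, 196, 175, 172, 155, 168, 183, 197, 221, 226, 227, 223, 198, 181, 182, 184, 184, 183, 183]
18 [230, 230, 230, 217, 189, 166, 139, 124, 134, 143, 174, 188, 191, 207, 218, 178, 129, 215, 224, 218, 194, 170, 178, 173, 159, 171, 200, 182, 164, 162, 162, 165, 164, 163]
22 [229, 229, 227, 213, 209, 223, 188, 141, 171, 190, 188, 193, 200, 210, 213, 203, 189, 229, 236, 229, 221, 215, 207, 197, 190, 197, 210, 217, 200, 171, 161, 163, 162, 164]
26 [230, 231, 231, 217, 211, 223, 188, 124, 162, 204, 200, 192, 193, 197, 198, 196, 208, 225, 229, 227, 195, 184, 193, 181, 173, 190, 195, 185, 174, 165, 161, 155, 141, 137]
30 [230, 230, 230, 207, 210, 224, 188, 123, 202, 229, 226, 223, 219, 217, 219, 
[... 555 characters left out ...]
4, 75, 64, 79]
18 [132, 177, 206, 179, 174, 191, 205, 203, 163, 142, 172, 188, 189, 203, 214, 175, 129, 215, 224, 218, 193, 171, 197, 224, 226, 227, 222, 183, 163, 159, 122, 64, 40, 64]
22 [132, 195, 203, 189, 183, 198, 205, 206, 203, 195, 191, 195, 201, 207, 214, 201, 189, 228, 236, 228, 217, 184, 201, 224, 226, 227, 222, 184, 164, 162, 144, 84, 47, 55]
26 [118, 183, 201, 191, 188, 191, 195, 197, 200, 207, 200, 190, 194, 195, 199, 200, 210, 224, 229, 227, 194, 167, 198, 223, 226, 227, 220, 189, 166, 162, 159, 116, 51, 47]
30 [141, 200, 223, 224, 221, 216, 215, 213, 225, 228, 226, 225, 219, 218, 219, 220, 212, 217, 227, 227, 175, 151, 158, 162, 145, 136, 146, 160, 163, 162, 164, 134, 67, 42]
```

```bash
python3 - <<'E'
from h import *
C=Cam(np.load("top0.npz"));im=C.im.astype(np.float32)
ys=np.arange(-64,-131,-3)/1000
print("y",[int(round(y*1000)) for y in ys])
for d in range(0,49,4):
    p=C.proj(T2(BOX,np.c_[np.full(len(ys),-.013-d/1000),ys,np.full(len(ys),.2)])).astype(np.float32)
    v=cv2.remap(im,p[None,:,0].copy(),p[None,:,1].copy(),1)[0]
    print(d,["R" if a[0]>a[1]+60 and a[0]>90 else str(int(a.mean())) for a in v])
S=Cam(np.load("side0.npz"))
for z in(.16,.18,.19,.2,.21,.22,.23):
  for d in (0,10,20,28):
    q=S.proj(T2(BOX,[-.013-d/1000,-.112,z]))[0];u,v=q.round().astype(int);print(z,d,q.round(1),S.im[v,u],end=" | ")
  print()
E
```

```text
y [-64, -67, -70, -73, -76, -79, -82, -85, -88, -91, -94, -97, -100, -103, -106, -109, -112, -115, -118, -121, -124, -127, -130]
0 ['28', '29', '28', '31', '19', '13', '34', 'R', 'R', '67', '53', '40', '33', '39', '52', '59', '74', '130', '155', '109', '77', '71', '67']
4 ['85', '66', '60', '65', '60', '48', 'R', 'R', 'R', 'R', '147', '146', '152', '161', '172', '168', '165', '161', '167', '114', '74', '69', '68']
8 ['230', '184', '137', '123', '101', '68', 'R', 'R', 'R', 'R', '203', '214', '215', '219', '218', '219', '211', '177', '187', '124', '71', '71', '69']
12 ['168', '139', '116', '111', '97', 'R', 'R', 'R', 'R', 'R', '116', '105', '120', '143', '168', '185', '187', '176', '188', '125', '71', '73', '73']
16 ['69', '70', '70', '63', '50', 'R', 'R', 'R', 'R', 'R', '75', '58', '39', '59', '147', '197', '211', '202', '197', '126', '72', '70', '73']
20 ['72', '72', '71', '68', '50', 'R', 'R', 'R', 'R', 'R', '71', '62', '48', '59', '74', '89', '97', '104', '98', '82', '73', '74', '74']
24 ['70', '70', '73', '70', '54', 'R', 'R', 'R', 'R', 'R', '70', '72', '74', '74', '74', '73', '74
[... 1219 characters left out ...]
6.8 160.1] [117  17  14] | 0.19 20 [350.  160.9] [104  18  17] | 0.19 28 [352.5 161.5] [147  33  24] | 
0.2 0 [343.7 156.2] [145  27  23] | 0.2 10 [346.9 157. ] [121  25  23] | 0.2 20 [350.1 157.7] [94 16 13] | 0.2 28 [352.7 158.3] [148  32  26] | 
0.21 0 [343.8 153. ] [147  28  22] | 0.21 10 [347.  153.8] [147  27  22] | 0.21 20 [350.2 154.5] [146  27  22] | 0.21 28 [352.8 155.1] [149  30  27] | 
0.22 0 [343.9 149.8] [247  54  41] | 0.22 10 [347.1 150.5] [242  43  31] | 0.22 20 [350.3 151.3] [148  53  68] | 0.22 28 [352.9 151.8] [211  53  33] | 
0.23 0 [344.  146.6] [36 63 96] | 0.23 10 [347.2 147.3] [ 41  74 113] | 0.23 20 [350.4 148. ] [ 40  73 111] | 0.23 28 [353.  148.6] [ 39  71 112] |
```

The rod is clear of the hook, and the catch travel is the full 14 mm. I'll hold the pull steady for a second to see whether the gate creeps.

```bash
python3 -m handwheel '0 0 0 0 0 0 .2;0 0 0 0 0 0 .2;0 0 0 0 0 0 .2;0 0 0 0 0 0 .2;0 0 0 0 0 0 .2;0 0 0 0 0 0 .2;0 0 0 0 0 0 .2;0 0 0 0 0 0 .2'
python3 - <<'E'
from h import *
from rig import capture,bot
c=capture("side");np.savez("side8.npz",**c);t=capture("top");np.savez("top8.npz",**t)
U=lambda im,x0,y0,w,h:im[y0:y0+h,x0:x0+w].astype(float)
def sh(A,B,r):  # sub-pixel shift by least squares on gradients
    a,b=[cv2.GaussianBlur(U(i,*r),(0,0),.8) for i in(A,B)]
    gx=np.gradient(a,axis=1).ravel();gy=np.gradient(a,axis=0).ravel()
    return -np.linalg.lstsq(np.c_[gx,gy],(b-a).ravel(),rcond=None)[0].round(3)
A=np.load("side4.npz")["color"]
for f in("side2","side3","side5","side6","side7","side8"):
    B=np.load(f+".npz")["color"];print(f,"sign",sh(A,B,(310,190,16,25)),"post",sh(A,B,(286,190,10,40)),"gate corner",sh(A,B,(318,225,12,14)))
s=bot.read_state();print(s["position"],np.round(s["force"],1))
E
```

```text
time_s: 23.6
position: [0.5806, -0.1234, 0.2263]
tcp_rot: [[-0.984, 0.175, 0.021], [0.174, 0.985, -0.005], [-0.022, -0.001, -1.0]]
force: [40.1, 0.4, -12.5]
opening: 0.4
grasp_force: 29.8
side2 sign [ 0.031 -0.035] post [ 0.547 -0.052] gate corner [ 0.382 -0.555]
side3 sign [ 0.016 -0.015] post [ 0.107 -0.031] gate corner [ 0.32  -0.497]
side5 sign [ 0.1   -0.004] post [ 0.017 -0.005] gate corner [-0.374  0.64 ]
side6 sign [ 0.119 -0.002] post [0.028 0.006] gate corner [-0.31   0.553]
side7 sign [0.147 0.006] post [ 0.026 -0.015] gate corner [-0.285  0.597]
side8 sign [0.137 0.   ] post [ 0.024 -0.014] gate corner [-0.278  0.597]
[ 0.58061873 -0.12334914  0.22626503] [ 41.6   2.  -12.3]
```

```bash
python3 - <<'E'
from h import *
t=Cam(np.load("top8.npz"));C=np.array([.4537,-.3367]);im=t.im.astype(int)
w=np.clip(im[...,:2].min(2)-im[...,2]-60,0,None).astype(float);w[:160]=0;w[180:]=0;w[:,:305]=0;w[:,345:]=0
print([b[1:] for b in blobs(w>0)])
print(t.im[240:266,424:448].min(2)[::3,::3])
for f in("top1","top3","top8"):
    t=Cam(np.load(f+".npz"));g=t.im.min(2).astype(float)
    # angular profiles about the axis: skirt ring r 30-37 at z .131 ; knob top r 5-20 at .167
    a=np.radians(np.arange(195,236,1.))
    for z,rs,c0 in((.131,np.linspace(.029,.036,6),75),(.167,np.linspace(.006,.022,8),75)):
        P=np.array([[[C[0]+r*np.cos(x),C[1]+r*np.sin(x),z] for x in a] for r in rs]).reshape(-1,3)
        p=t.proj(P).astype(np.float32);v=cv2.remap(g.astype(np.float32),p[None,:,0].copy(),p[None,:,1].copy(),1)[0].reshape(len(rs),-1).mean(0)
        k=np.clip(v-v.min()-30,0,None);print(f,z,(np.degrees(a)*k).sum()/k.sum())
    d=(t.im[...,0].astype(int)-t.im[...,1]).astype(np.float32)
    rs=np.linspace(.044,.06,8);P=np.array([[[C[0]+r*np.cos(x),C[1]+r*np.sin(x),.124] for x in a] for r in rs]).reshape(-1,3)
    p=t.proj(P).astype(np.float32);v=cv2.remap(d,p[None,:,0].copy(),p[None,:,1].copy(),1)[0].reshape(len(rs),-1).mean(0);k=np.clip(v-20,0,None);print(f,"red",(np.degrees(a)*k).sum()/k.sum())
E
```

```text
[([315.3, 168.1], [314, 164, 4, 10]), ([322.6, 169.6], [321, 165, 4, 10])]
[[ 54  18  36  48  40  45 132 251]
 [ 24  41  52  47  44  48  47 250]
 [ 14  53  52  47  44  46  44 250]
 [ 24  45  53  48 195  47  42 250]
 [ 51  20  47  49  46 124 122 251]
 [ 49  50  50  37  83  90 246 251]
 [188  58  43  50 126 246 250 249]
 [249 249 250 228 251 238  88 195]
 [183 251 249 147 250 248  94  46]]
top1 0.131 219.32295878978977
top1 0.167 215.344569777315
top1 red 215.12301074121828
top3 0.131 219.42750820919233
top3 0.167 215.3770998112855
top3 red 215.11288348203988
top8 0.131 219.3022371042383
top8 0.167 215.44166446732817
top8 red 215.1250156552722
```

```bash
python3 - <<'E'
from h import *
for f in("side0","side2","side3","side4","side5","side6","side7","side8"):
    im=np.load(f+".npz")["color"].astype(float)[186:220,306:332]
    w=np.clip(im[...,:2].min(2)-im[...,2]-15,0,None);V,U=np.mgrid[186:220,306:332]
    b=cv2.GaussianBlur(im,(0,0),.6).mean(2)
    # panel/frame right edge: gate right stile vs background, rows 188..200
    print(f,((U*w).sum()/w.sum()).round(3),((V*w).sum()/w.sum()).round(3),w.sum().round())
a=np.load("side4.npz")["color"].astype(int);b=np.load("side7.npz")["color"].astype(int)
d=np.abs(a-b).max(2);print("rows 175..230 cols 300..345 changed>25:");
for v in range(150,232,3): print(v,"".join("#" if d[v,u]>40 else "+" if d[v,u]>18 else "." for u in range(286,350)))
E
```

```text
side0 317.198 202.23 14760.0
side2 317.256 202.191 15447.0
side3 317.187 202.241 15486.0
side4 317.152 202.276 15513.0
side5 317.234 202.344 15354.0
side6 317.243 202.354 15295.0
side7 317.273 202.367 15466.0
side8 317.254 202.363 15393.0
rows 175..230 cols 300..345 changed>25:
150 .............................+...#.....................+....+##.
153 ....................................+######+#..........+##..##.#
156 ......................................##......++.####......+#+##
159 ...................................+#####...+..+.+###.....###...
162 ................................#...........+..+..###.....###.+.
165 .................................+..........+..+..###.....###.#+
168 ............................................+..+..####+..+###...
171 ............................................#..+..#########.+###
174 .................+.............................+............+#.+
177 ...........................................+.+..........+.......
180 .......................................................+#.......
183 ........................................................+.
[... 410 characters left out ...]
.#........
204 ...........................+........+..................+####....
207 .........................+........+..................###........
210 ..................................................+.............
213 .........................................+#....+................
216 ............................................+...................
219 ......................+..........+#.............................
222 .....................................++.........................
225 ...................................+...........................+
228 ................................+...........#...................
231 ........................+......................#######..........
```

Next is a test to tell the locks apart: grip only the fixed red tab, with the catch left at rest, and see how far the gate yields. First I unload, open and lift.

```bash
python3 -m handwheel '-.01 0 -.002 0 -1 -.5 .2;-.02 -.001 -.004 0 -2 -1 .2;-.027 -.001 -.005 0 -2 -1.5 .2;-.027 -.001 -.005 0 -2 -1.5 .5;-.027 -.003 -.005 0 -2 -1.5 .7;-.027 -.003 -.005 0 -2 -1.5 .72;-.027 -.003 -.005 0 -2 -1.5 .72;-.027 -.003 -.025 0 -2 -1.5 .72;-.027 -.003 -.045 0 -2 -1.5 .72;-.027 .005 -.045 0 -2 -1.5 .32;-.027 .013 -.045 0 -2 -1.5 .32;-.027 .013 -.045 0 -2 -1.5 .32'
python3 - <<'E'
from h import *
plan(T2(BOX,[-.043,-.0415,.227])[0],171.53)
E
```

```text
time_s: 24.9
position: [0.5871, -0.1096, 0.2638]
tcp_rot: [[-0.989, 0.145, -0.004], [0.145, 0.989, 0.001], [0.004, 0.001, -1.0]]
force: [-0.5, 0.4, 0.4]
opening: 0.532
grasp_force: 0.0
t 24.9 pos [ 0.5871 -0.1096  0.2638] psi 171.67 j6 -102.9 F [-0.5  0.4  0.4] op 0.532 gf 0.0
-> shift [-0.0011 -0.0014  0.0368] rotvec [ 0.04 -0.22  0.14]
```

```bash
python3 -m handwheel '0 -.001 0 0 0 0 .32;0 -.001 0 0 0 0 .32;0 -.001 0 0 0 0 .32;0 -.001 .015 0 0 0 .32;0 -.001 .028 0 0 0 .32;0 -.001 .037 0 0 0 .32;0 -.001 .037 0 0 0 .32;0 -.001 .037 0 0 0 0;0 -.001 .037 0 0 0 0;0 -.001 .037 0 0 0 0;0 -.001 .037 0 0 0 0;0 -.001 .037 0 0 0 0'
python3 -m handwheel '.004 0 .001 0 .4 0 0;.008 0 .003 0 1 0 0;.012 0 .004 0 1.5 0 0;.014 0 .004 0 1.5 0 0;.014 0 .004 0 1.5 0 0'
python3 - <<'E'
from h import *
from rig import capture,bot
c=capture("side");np.savez("side9.npz",**c)
for f in("side4","side8","side9"):
    im=np.load(f+".npz")["color"].astype(float)[186:220,306:332]
    w=np.clip(im[...,:2].min(2)-im[...,2]-15,0,None);V,U=np.mgrid[186:220,306:332]
    print(f,((U*w).sum()/w.sum()).round(3),((V*w).sum()/w.sum()).round(3))
plan([.5871,-.1096,.2263],171.5)
E
```

```text
time_s: 26.1
position: [0.5885, -0.1111, 0.2288]
tcp_rot: [[-0.989, 0.148, 0.001], [0.148, 0.989, 0.002], [-0.001, 0.002, -1.0]]
force: [1.5, 5.9, 1.3]
opening: 0.089
grasp_force: 30.0
time_s: 26.6
position: [0.5879, -0.111, 0.2287]
tcp_rot: [[-0.989, 0.15, 0.009], [0.15, 0.989, 0.001], [-0.008, 0.002, -1.0]]
force: [23.8, 6.4, -1.8]
opening: 0.091
grasp_force: 30.0
side4 317.152 202.276
side8 317.254 202.363
side9 317.14 202.408
t 26.65 pos [ 0.5879 -0.111   0.2287] psi 171.4 j6 -103.0 F [24.1  6.2 -0.1] op 0.086 gf 30.01971585676074
-> shift [0.001  0.0013 0.0024] rotvec [ 0.1   0.47 -0.1 ]
```

```bash
python3 - <<'E'
from rig import bot;import numpy as np
s=bot.read_state();print(np.round(s["force"],2),np.round(s["moment"],3),s["position"],np.round(s["joint_positions"],2))
E
python3 -m handwheel '-.007 0 -.002 0 -.7 0 0;-.014 0 -.004 0 -1.5 0 0;-.014 0 -.004 0 -1.5 0 0;-.014 0 -.004 0 -1.5 0 0'
python3 -c "
from rig import bot;import numpy as np
s=bot.read_state();print(np.round(s['force'],2),np.round(s['moment'],3),s['position'],s['opening'])"
```

```text
[24.1   6.25 -0.08] [ 1.217 -3.877 -0.267] [ 0.58785365 -0.11102188  0.22874414] [ -21.49   28.79   87.16    0.23   63.62 -102.99]
time_s: 27.05
position: [0.5884, -0.1111, 0.2288]
tcp_rot: [[-0.989, 0.147, 0.001], [0.147, 0.989, 0.002], [-0.001, 0.002, -1.0]]
force: [0.4, 5.4, 3.8]
opening: 0.092
grasp_force: 30.0
[0.38 5.39 3.83] [ 0.918 -0.269 -0.203] [ 0.58844702 -0.11112865  0.2287713 ] 0.09152531081496097
```

The pull readings don't single out one cause, so the last check is whether the tool itself is being blocked. I'll regrip both tabs only lightly (opening 0.5) and see whether the tool slides outward freely.

```bash
python3 -m handwheel '0 .001 0 0 0 0 .3;0 .001 0 0 0 0 .3;0 .001 0 0 0 0 .3;0 .001 -.02 0 0 0 .3;0 .001 -.037 0 0 0 .4;0 -.008 -.037 0 0 0 .72;0 -.018 -.037 0 0 0 .72;0 -.018 -.037 0 0 0 .72;0 -.018 -.037 0 0 0 .72;0 -.018 -.037 0 0 0 .72;0 -.018 -.015 0 0 0 .72;0 -.018 0 0 0 0 .72;0 -.018 .008 0 0 0 .72;0 -.018 .011 0 0 0 .72;0 -.014 .011 0 0 0 .6;0 -.014 .011 0 0 0 .5;0 -.014 .011 0 0 0 .5;0 -.014 .011 0 0 0 .5'
python3 -c "
from h import *;plan(T2(BOX,[-.043,-.0552,.217])[0],171.53)"
python3 -m handwheel '.005 0 0 0 0 0 .5;.01 0 0 0 0 0 .5;.015 0 0 0 0 0 .5;.015 0 0 0 0 0 .5'
```

```text
time_s: 28.85
position: [0.5855, -0.1292, 0.2166]
tcp_rot: [[-0.989, 0.146, -0.002], [0.146, 0.989, -0.006], [0.001, -0.006, -1.0]]
force: [-1.2, -6.0, -5.2]
opening: 0.516
grasp_force: 6.7
t 28.85 pos [ 0.5855 -0.1292  0.2166] psi 171.59 j6 -104.4 F [-1.2 -6.  -5.2] op 0.516 gf 6.70573050621897
-> shift [ 0.0004  0.0045 -0.0004] rotvec [-0.35 -0.05  0.06]
time_s: 29.25
position: [0.5778, -0.1273, 0.2191]
tcp_rot: [[-0.989, 0.147, 0.017], [0.147, 0.989, -0.008], [-0.018, -0.005, -1.0]]
force: [10.6, -4.7, -6.0]
opening: 0.502
grasp_force: 9.6
```

```bash
python3 -m handwheel '-.008 0 0 0 0 0 .5;-.018 0.001 0 0 0 0 .5;-.021 .003 0 0 0 0 .5;-.021 .0045 0 0 0 0 .4;-.021 .0045 0 0 0 0 .2;-.021 .0045 0 0 0 0 .2;-.021 .0045 0 0 0 0 .2;-.021 .0045 0 0 0 0 .2;-.021 .0045 0 0 0 0 .2;-.021 .0045 0 0 0 0 .2'
python3 -c "
from h import *;plan(T2(BOX,[-.043,-.0552,.217])[0],171.53)"
python3 -m handwheel '.008 0.001 .002 0 .5 0 .2;.016 .002 .004 0 1 1 .2;.024 .004 .005 0 2 2 .2;.032 .005 .006 0 2.5 3 .2;.036 .006 .007 0 3 3 .2;.036 .006 .007 0 3 3 .2'
```

```text
time_s: 30.25
position: [0.5897, -0.125, 0.2173]
tcp_rot: [[-0.989, 0.147, -0.007], [0.147, 0.989, -0.005], [0.006, -0.006, -1.0]]
force: [-6.9, -5.9, 0.5]
opening: 0.401
grasp_force: 30.0
t 30.25 pos [ 0.5897 -0.125   0.2173] psi 171.55 j6 -103.7 F [-6.9 -5.9  0.5] op 0.401 gf 29.975466858652453
-> shift [ 0.0039 -0.0002  0.0003] rotvec [-0.34 -0.36  0.02]
time_s: 30.85
position: [0.5831, -0.1232, 0.2176]
tcp_rot: [[-0.98, 0.198, 0.01], [0.198, 0.98, -0.018], [-0.014, -0.015, -1.0]]
force: [38.4, -15.8, -9.6]
opening: 0.403
grasp_force: 29.7
```

```bash
python3 - <<'E'
from h import *
from rig import capture,bot
c=capture("side");np.savez("side10.npz",**c);t=capture("top");np.savez("top10.npz",**t)
for f in("side4","side8","side10"):
    im=np.load(f+".npz")["color"].astype(float)[186:220,306:332]
    w=np.clip(im[...,:2].min(2)-im[...,2]-15,0,None);V,U=np.mgrid[186:220,306:332]
    print(f,((U*w).sum()/w.sum()).round(3),((V*w).sum()/w.sum()).round(3))
C=Cam(t);g=cv2.cvtColor(C.im,cv2.COLOR_RGB2GRAY).astype(np.float32);ys=np.arange(12,-31,-3)/1000
D=Cam(np.load("top3.npz"));g3=cv2.cvtColor(D.im,cv2.COLOR_RGB2GRAY).astype(np.float32)
for x in range(-16,33,4):
    p=C.proj(T2(BOX,np.c_[np.full(len(ys),x/1000),ys,np.full(len(ys),.252)])).astype(np.float32)
    print(x,[cv2.remap(q,p[None,:,0].copy(),p[None,:,1].copy(),1)[0].astype(int).tolist() for q in(g3,g)])
s=bot.read_state();print(np.round(s["force"],1),np.round(s["moment"],2))
E
```

```text
side4 317.152 202.276
side8 317.254 202.363
side10 317.277 202.409
-16 [[84, 82, 81, 81, 82, 85, 67, 75, 79, 82, 81, 77, 57, 49, 72], [84, 84, 82, 81, 76, 50, 48, 84, 84, 95, 98, 99, 98, 99, 95]]
-12 [[83, 83, 82, 81, 83, 80, 68, 70, 76, 81, 82, 80, 65, 43, 61], [84, 88, 127, 131, 130, 87, 54, 73, 89, 98, 100, 99, 99, 98, 101]]
-8 [[81, 83, 84, 83, 82, 83, 75, 60, 56, 53, 52, 52, 56, 40, 49], [78, 84, 103, 145, 153, 129, 88, 75, 87, 93, 97, 100, 100, 95, 99]]
-4 [[82, 83, 82, 82, 83, 89, 87, 70, 71, 72, 75, 73, 67, 45, 42], [89, 226, 227, 233, 226, 206, 139, 79, 86, 105, 102, 98, 99, 101, 98]]
0 [[95, 80, 81, 81, 82, 91, 89, 73, 68, 67, 62, 61, 63, 47, 39], [199, 210, 212, 222, 233, 222, 152, 67, 82, 85, 94, 98, 99, 99, 97]]
4 [[78, 78, 82, 81, 81, 75, 69, 72, 81, 80, 78, 78, 75, 58, 38], [253, 253, 252, 252, 252, 252, 219, 83, 62, 88, 92, 98, 99, 96, 98]]
8 [[75, 81, 81, 83, 78, 98, 80, 78, 79, 78, 80, 79, 78, 67, 46], [241, 247, 247, 249, 252, 252, 229, 135, 65, 76, 84, 97, 100, 99, 98]]
12 [[70, 75, 80, 74, 96, 176, 156, 150, 154, 152, 134, 113, 107, 118, 80], [215, 203, 195, 195,
[... 153 characters left out ...]
180, 175, 196, 186, 98, 71, 83, 96, 99, 97, 98]]
20 [[158, 227, 236, 229, 209, 170, 192, 224, 226, 227, 223, 182, 162, 160, 137], [160, 227, 235, 229, 209, 179, 200, 216, 144, 66, 76, 92, 102, 99, 98]]
24 [[211, 226, 232, 228, 208, 180, 204, 224, 226, 227, 222, 188, 166, 163, 151], [212, 225, 231, 229, 209, 181, 192, 219, 191, 96, 71, 84, 95, 97, 94]]
28 [[211, 222, 228, 227, 180, 156, 183, 186, 184, 198, 204, 185, 165, 162, 162], [211, 222, 227, 227, 182, 158, 171, 175, 170, 121, 72, 80, 91, 92, 90]]
32 [[213, 196, 197, 213, 167, 142, 142, 173, 184, 188, 187, 175, 165, 163, 163], [212, 195, 197, 214, 167, 143, 151, 199, 205, 177, 121, 78, 78, 83, 85]]
[ 37.5 -16.1  -9.7] [-2.54 -6.63  0.61]
```

```bash
python3 -m handwheel '.006 -.003 .001 0 .5 0 .2;.012 -.006 .002 0 1 0 .2;.016 -.008 .003 0 1.5 0 .2;.016 -.008 .003 0 1.5 0 .2'
python3 -m handwheel '.005 0 .001 0 .5 0 .2;.01 0 .002 0 1 0 .2;.01 0 .002 0 1 0 .2'
```

```text
time_s: 31.35
position: [0.5678, -0.121, 0.2165]
tcp_rot: [[-0.979, 0.203, -0.009], [0.203, 0.979, 0.001], [0.01, -0.001, -1.0]]
force: [41.8, 4.1, -0.3]
opening: 0.401
grasp_force: 29.5
time_s: 31.65
position: [0.5327, -0.1143, 0.2084]
tcp_rot: [[-0.976, 0.197, -0.09], [0.197, 0.98, 0.015], [0.092, -0.003, -0.996]]
force: [-1.2, -0.4, -0.7]
opening: 0.239
grasp_force: 0.0
```

The pads slid off the tabs at about 45 N with the gate still shut. I'll read the keep and hook area from the top camera while it is clear, and re-measure the dial pointer as a line.

```bash
python3 -m handwheel '.02 0 -.03 0 -4 0 .5;.05 0 -.06 0 -5 0 .72;.08 .02 -.09 0 -5 0 .72;.1 .04 -.1 0 -5 0 .72;.1 .04 -.1 0 -5 0 .72'
python3 - <<'E'
from h import *
from rig import capture,bot
t=capture("top");np.savez("top11.npz",**t);C=Cam(t);A=Cam(np.load("top0.npz"))
s=bot.read_state();print(s["position"],s["force"])
def m(C,xs,ys,z):
    im=C.im.astype(np.float32)
    for x in xs:
        p=C.proj(T2(BOX,np.c_[np.full(len(ys),x),ys,np.full(len(ys),z)])).astype(np.float32)
        v=cv2.remap(im,p[None,:,0].copy(),p[None,:,1].copy(),1)[0]
        print(int(-x*1000-13)," ".join("  R" if a[0]>a[1]+60 and a[0]>90 else "%3d"%a.mean() for a in v))
ys=np.arange(-31,-128,-4)/1000
print("y",(ys*1000).astype(int).tolist())
for c in(A,C): m(c,[-.013-d/1000 for d in(0,4,8,12,16,20,28,36)],ys,.2);print()
g=C.im.min(2).astype(float)
for f in("top1","top11"):
    D=Cam(np.load(f+".npz"));g=D.im.min(2).astype(float)
    V,U=np.mgrid[245:255,431:443];w=np.clip(g[245:255,431:443]-80,0,None);w[(V-246)*1.0+(U-432)*.8>15.5]=0
    P=D.ray(np.c_[U.ravel(),V.ravel()],.167)[:,:2];ww=w.ravel();mu=(P*ww[:,None]).sum(0)/ww.sum();cv=((P-mu)*ww[:,None]).T@(P-mu)
    e=np.linalg.eigh(cv);d=e[1][:,1];print(f,"line",np.degrees(np.arctan2(d[1],d[0]))%180+180,e[0]/ww.sum(),mu)
E
```

```text
time_s: 32.15
position: [0.4479, -0.0547, 0.3176]
tcp_rot: [[-0.981, 0.196, -0.008], [0.196, 0.981, -0.0], [0.008, -0.002, -1.0]]
force: [0.4, -0.6, -1.3]
opening: 0.607
grasp_force: 0.0
[ 0.44906925 -0.05606455  0.31664358] [0.86861185 0.12569741 0.39453628]
y [-31, -35, -39, -43, -47, -51, -55, -59, -63, -67, -71, -75, -79, -83, -87, -91, -95, -99, -103, -107, -111, -115, -119, -123, -127]
0  22  16   R   R   R  34  18  21  29  29  29  23  13  46   R  67  49  34  39  56  65 130 147  82  71
4  86  75   R   R   R  71  87  97  94  66  60  63  48   R   R   R 146 148 161 170 173 161 152  79  69
7 220 170   R   R   R 198 221 230 238 184 122 112  68   R   R   R 208 214 219 219 220 177 168  73  71
12 133 118   R   R   R 127 168 192 173 139 112 106   R   R   R   R 113 112 143 175 186 176 167  82  73
15  67   R   R   R   R  59  70  68  68  70  69  50   R   R   R   R  70  45  59 176 207 202 174  89  70
20  69   R   R   R   R  57  71  71  72  72  71  54   R   R   R   R  70  52  59  76  97 104  93  75  74
28  71  64   R   R   R  47  68  70  70  72  73  64   R   R   R   R  72  77  75  76  76  77
[... 412 characters left out ...]
69  74  72
12 132 118   R   R   R 130 167 191 174 139 111 105   R   R   R   R 113 114 144 175 187 176 166  84  71
15  67  61   R   R   R  62  70  67  68  71  70  52   R   R   R   R  70  43  59 175 207 202 175  88  72
20  70   R   R   R   R  57  68  73  70  71  70  54   R   R   R   R  70  50  58  75  98 103  92  72  73
28  71  65   R   R   R  44  69  70  71  73  74  64   R   R   R   R  73  74  75  75  73  75  78  76  77
35  72  63   R   R   R  66  74  74  74  74  74  52   R   R   R   R  73  73  76  75  73  73  76  75  75

top1 line 227.8619944118805 [8.05416341e-06 5.10702859e-05] [ 0.44119094 -0.34650312]
top11 line 228.12395878924866 [8.05870663e-06 5.11688463e-05] [ 0.44114552 -0.34654639]
```

```bash
python3 - <<'E'
from h import *
C=np.array([.4537,-.3367])
im=[np.load(f"top{k}.npz")["color"].min(2).astype(np.float32) for k in(1,3,5,8,10,11)]
D=Cam(np.load("top11.npz"));g=np.mean(im[:2]+im[3:4]+im[5:],axis=0)
# lateral offsets: profile across direction 215.1deg at each distance r along it
th=np.radians(215.1);e=np.array([np.cos(th),np.sin(th)]);n=np.array([-e[1],e[0]])
o=np.arange(-14,15)/1000
for z,rs in((.167,range(6,24,2)),(.131,range(24,41,2)),(.124,range(44,63,3))):
    for r in rs:
        P=np.array([[*(C+e*r/1000+n*q),z] for q in o]);p=D.proj(P).astype(np.float32)
        v=cv2.remap(g,p[None,:,0].copy(),p[None,:,1].copy(),cv2.INTER_CUBIC)[0]
        print(z,r,"".join("%4d"%x for x in v[::2]))
# knob / skirt dark-disc centre
roi=np.zeros(g.shape,bool);roi[225:268,408:455]=1
m=((g<110)&roi).astype(np.uint8);c=max(cv2.findContours(m,0,2)[0],key=lambda c:cv2.pointPolygonTest(c,(430.,247.),False)*1e6+cv2.contourArea(c))
E=cv2.fitEllipse(cv2.convexHull(c));print(E,D.ray(E[0],.131)[0])
E
```

```text
0.167 6   50  49  49  50  43  58 147 190 140  76  50  44  45  44  43
0.167 8   49  49  50  51  51  53 150 202 153  86  43  43  44  44  43
0.167 10   48  48  48  49  38  38 155 227 171  85  48  42  44  44  44
0.167 12   50  49  48  47  42  78 179 241 177  97  41  41  44  45  45
0.167 14   51  50  49  50  46  66 167 239 188  90  45  42  45  44  44
0.167 16   49  50  48  47  35  59 154 223 183  89  45  41  45  39  41
0.167 18   40  44  48  45  46  42 120 179 154  76  40  49  45  37  33
0.167 20   35  35  44  52  61  65 147 185 141  76  59  57  49  38  38
0.167 22   43  43  66 125 144 118 168 196 143  74  46  51  46  36  65
0.131 24   41  36  38  44  50  49  48  44  37  91 183 215 144  69  38
0.131 26   49  44  37  37  40  45  45  47  38  64 149 174 127  53  45
0.131 28   50  49  44  38  32  44  48  68  62 103 183 179 118  64  60
0.131 30   48  48  47  47  44  50 104 154 137 129 187 178 115  58  44
0.131 32   40  46  47  47  37  65 169 231 178  95  91 109  88  42  38
0.131 34   73  53  52  48  35  83 190 243 197  99  42  42  52  45  72
0.131 36  133 104  88  72  59  72 178 223 182 109  52  58  76 102 164
0.131 38  204 186 170 151 122 132 205 241 195 150 131 136 165 196 232
0.131 40  244 245 248 227 214 216 254 255 235 228 215 223 240 238 255
0.124 44  252 253 250 258 256 247 236 249 263 252 248 251 251 249 250
0.124 47  251 250 250 252 253 224 163 114 156 232 247 249 249 249 249
0.124 50  251 250 250 250 248 215 128  57 127 246 253 250 249 249 249
0.124 53  250 250 251 252 246 212 127  88 152 234 252 249 249 249 249
0.124 56  251 251 250 250 251 212 131  65  83 191 245 249 248 250 249
0.124 59  257 251 248 264 252 228 190 141 152 220 259 253 253 253 244
0.124 62  116 139 146 167 207 204 223 229 218 216 205 199 198 180 152
((430.3110046386719, 246.0997314453125), (25.485319137573242, 25.929855346679688), 116.55567932128906) [ 0.45418772 -0.33564233  0.131     ]
```

The dial is on zero: pointer and red mark line up to better than 1 mm. One more look at rod and hook with the arm clear.

```bash
python3 - <<'E'
from h import *
ys=np.arange(14,-33,-2)/1000
print("y",(ys*1000).astype(int).tolist())
for f in("top0","top11"):
    C=Cam(np.load(f+".npz"));im=C.im.astype(int)
    w=np.clip(im[...,:2].min(2)-im[...,2]-60,0,None);w[:160]=0;w[180:]=0;w[:,:305]=0;w[:,345:]=0
    print(f,[b[1] for b in blobs(w>0)])
    g=cv2.cvtColor(C.im,cv2.COLOR_RGB2GRAY).astype(np.float32)
    for x in range(-14,42,4):
        p=C.proj(T2(BOX,np.c_[np.full(len(ys),x/1000),ys,np.full(len(ys),.252)])).astype(np.float32)
        print("%3d"%x,"".join("%4d"%v for v in cv2.remap(g,p[None,:,0].copy(),p[None,:,1].copy(),1)[0]))
S=Cam(np.load("side0.npz"));S4=Cam(np.load("side10.npz"))
for nm,P in dict(hookL=[.022,-.0065,.262],hookR=[.022,-.0215,.262],rodtipDrawn=[.022,-.0045,.25],bracket=[.022,.012,.25],bracketR=[.022,0,.25]).items(): print(nm,S.proj(T2(BOX,P))[0].round(1))
for f in("side0","side3"):
    print(f)
    im=cv2.cvtColor(np.load(f+".npz")["color"],cv2.COLOR_RGB2GRAY)
    for v in range(142,166): print(v,"".join("%4d"%x for x in im[v,302:334]))
E
```

```text
y [14, 12, 10, 8, 6, 4, 2, 0, -2, -4, -6, -8, -10, -12, -14, -16, -18, -20, -22, -24, -26, -28, -30, -32]
top0 [[315.3, 168.1], [330.8, 170.6]]
-14  144 147 149 150 139 126 117 121 126 127 127 132 137 136 129 126 127 125 113 118 126 133 134 135
-10  253 251 249 251 252 252 253 253 253 243 230 217 218 219 219 223 229 240 251 252 253 253 253 251
 -6  253 253 253 253 252 252 253 253 253 250 243 235 228 228 228 229 221 236 250 253 253 254 253 253
 -2  205 200 211 217 226 236 240 237 229 220 222 226 229 229 229 229 224 228 228 222 203 188 191 203
  2  247 249 250 250 250 248 248 248 244 235 230 228 227 227 229 230 234 245 247 248 250 250 250 250
  6  253 253 253 253 251 252 252 253 253 249 240 229 226 227 227 229 237 249 252 253 253 253 253 253
 10  224 223 228 235 235 238 243 248 247 239 231 225 227 228 228 229 234 240 244 242 242 243 245 248
 14  220 196 182 176 172 158 158 168 183 183 197 218 224 226 226 227 223 209 191 181 182 184 184 184
 18  157 129 197 219 224 223 211 194 176 165 178 182 164 159 166 181 200 190 176 164 162 162 162 164
 22  192 189 224 233 236 232 226 221 216 212 20
[... 7717 characters left out ...]
149 143 144 147 142  17  23  39  61
161  136 152 134 103 106 115 139 208 206 197 164 203 244 243 236 191 143 146 149 150 144 146 147 142 143 145 146 144  16  23  40  61
162  146 150 126 108 140 209 207 204 196 158 169 245 242 236 186 171 232 250 252 247 144 143 143 143 144 144 145 136  17  24  39  64
163  146 149 124 140 209 205 202 195 169 224 244 240 215 164 174 255 244 246 248 228 152 143 143 144 144 143 142 135  15  25  41  63
164  149 151 145 210 204 197 157 177 244 243 237 188 148 203 245 243 245 244 215 144 153 142 145 143 141 136 138 135  19  22  40  63
165  109 106 135 208 198 164 204 244 243 236 189 152 213 245 245 245 239 189 148 153 154 144 144 143 128 136 139 133  14  22  37  62
```

The rod end is well clear of the hook. I'll go back to the tabs, squeeze to just short of the stop, and pull straight out with little turning.

```bash
python3 - <<'E'
from h import *
plan(T2(BOX,[-.043,-.0595,.29])[0],171.53)
plan(T2(BOX,[-.043,-.0595,.218])[0],171.53)
E
```

```text
t 32.2 pos [ 0.4491 -0.0561  0.3166] psi 168.67 j6 -99.7 F [0.9 0.1 0.4] op 0.654 gf 0.0
-> shift [-0.148  -0.0446  0.0256] rotvec [-0.14 -0.45 -2.86]
t 32.2 pos [ 0.4491 -0.0561  0.3166] psi 168.67 j6 -99.7 F [0.9 0.1 0.4] op 0.654 gf 0.0
-> shift [-0.1486 -0.0444  0.0976] rotvec [-0.14 -0.45 -2.86]
```

```bash
python3 -m handwheel '-.04 -.012 .005 0 -.4 -1 .72;-.08 -.025 .015 0 -.4 -2 .72;-.115 -.036 .025 0 -.4 -2.86 .72;-.14 -.043 .026 0 -.4 -2.86 .72;-.1485 -.0445 .026 0 -.4 -2.86 .72;-.1485 -.0445 .026 0 -.4 -2.86 .72;-.1485 -.0445 .026 0 -.4 -2.86 .72;-.1485 -.0445 .05 0 -.4 -2.86 .72;-.1485 -.0445 .075 0 -.4 -2.86 .72;-.1485 -.0445 .09 0 -.4 -2.86 .72;-.1485 -.0445 .0975 0 -.4 -2.86 .72;-.1485 -.0445 .0975 0 -.4 -2.86 .72'
python3 -c "
from h import *;plan(T2(BOX,[-.043,-.0545,.218])[0],171.53)"
```

```text
time_s: 33.4
position: [0.5848, -0.1294, 0.2163]
tcp_rot: [[-0.989, 0.149, -0.005], [0.149, 0.989, -0.001], [0.005, -0.001, -1.0]]
force: [-0.4, 0.5, -0.0]
opening: 0.719
grasp_force: 0.0
t 33.4 pos [ 0.5848 -0.1294  0.2163] psi 171.45 j6 -104.5 F [-0.4  0.5 -0. ] op 0.719 gf 0.0
-> shift [-0.0004  0.0056 -0.0017] rotvec [-0.08 -0.27 -0.08]
```

```bash
python3 -m handwheel '0 .003 -.0015 0 0 0 .65;0 .0055 -.0015 0 0 0 .55;0 .0055 -.0015 0 0 0 .46;0 .0055 -.0015 0 0 0 .43;0 .0055 -.0015 0 0 0 .43;0 .0055 -.0015 0 0 0 .43;0 .0055 -.0015 0 0 0 .43'
python3 -c "
from rig import bot;import numpy as np
s=bot.read_state();print(np.round(s['moment'],2))"
python3 -m handwheel '.003 0 .001 0 .2 0 .43;.006 0 .002 0 .4 0 .43;.009 0 .003 0 .6 0 .43;.009 0 .003 0 .6 0 .43'
python3 -m handwheel '.003 0 .001 0 .2 0 .43;.005 0 .001 0 .2 0 .43;.005 0 .001 0 .2 0 .43'
```

```text
time_s: 34.1
position: [0.5869, -0.1259, 0.2193]
tcp_rot: [[-0.989, 0.149, -0.002], [0.149, 0.989, -0.004], [0.002, -0.005, -1.0]]
force: [-2.7, -5.6, 0.4]
opening: 0.44
grasp_force: 12.7
[-1.07  0.27 -0.15]
time_s: 34.5
position: [0.5862, -0.1257, 0.2192]
tcp_rot: [[-0.989, 0.15, 0.008], [0.15, 0.989, -0.006], [-0.009, -0.005, -1.0]]
force: [10.6, -5.1, 2.7]
opening: 0.437
grasp_force: 13.9
time_s: 34.8
position: [0.5854, -0.1255, 0.2192]
tcp_rot: [[-0.988, 0.151, 0.015], [0.151, 0.989, -0.007], [-0.016, -0.005, -1.0]]
force: [17.3, -3.9, 0.8]
opening: 0.432
grasp_force: 14.7
```

```bash
python3 -m handwheel '.002 0 0 0 .2 0 .42;.004 0 0 0 .3 0 .42;.005 0 0 0 .3 0 .42'
python3 - <<'E'
from h import *
from rig import capture
c=capture("side");np.savez("side12.npz",**c)
for f in("side4","side9","side10","side12"):
    im=np.load(f+".npz")["color"].astype(float)[186:220,306:332]
    w=np.clip(im[...,:2].min(2)-im[...,2]-15,0,None);V,U=np.mgrid[186:220,306:332]
    print(f,((U*w).sum()/w.sum()).round(3),((V*w).sum()/w.sum()).round(3))
E
python3 -m handwheel '.003 0 .001 0 .3 0 .2;.006 0 .001 0 .3 0 .2;.009 0 .001 0 .3 .5 .2;.012 .001 .001 0 .5 1 .2;.012 .001 .001 0 .5 1 .2'
```

```text
time_s: 35.1
position: [0.5831, -0.1248, 0.2193]
tcp_rot: [[-0.988, 0.151, 0.016], [0.151, 0.988, -0.006], [-0.017, -0.004, -1.0]]
force: [23.0, -2.7, -3.6]
opening: 0.418
grasp_force: 16.2
side4 317.152 202.276
side9 317.14 202.408
side10 317.277 202.409
side12 317.217 202.338
time_s: 35.65
position: [0.5794, -0.1232, 0.2195]
tcp_rot: [[-0.985, 0.169, 0.027], [0.169, 0.986, -0.008], [-0.028, -0.004, -1.0]]
force: [39.7, -2.6, -11.9]
opening: 0.401
grasp_force: 29.9
```

```bash
python3 -m handwheel '-.03 0 0 0 -1 -1 .2;-.03 0 0 0 -1 -1 .2;-.036 0 -.002 0 -1 -1 .2;-.036 0 -.002 0 -1 -1 .72;-.036 -.004 -.002 0 -1 -1 .72;-.036 -.004 -.002 0 -1 -1 .72;-.034 -.004 -.002 0 -1 -1 .72;-.034 0 -.002 0 -1 -1 .72'
python3 -c "
from h import *;plan(T2(BOX,[-.043,-.0538,.2185])[0],171.53)"
```

```text
time_s: 36.45
position: [0.5893, -0.1257, 0.2152]
tcp_rot: [[-0.989, 0.149, -0.014], [0.149, 0.989, -0.002], [0.014, -0.004, -1.0]]
force: [-4.1, -7.9, 1.6]
opening: 0.703
grasp_force: 3.9
t 36.45 pos [ 0.5893 -0.1257  0.2152] psi 171.44 j6 -103.7 F [-4.1 -7.9  1.6] op 0.703 gf 3.882255961652845
-> shift [ 0.0036  0.0019 -0.0033] rotvec [-0.25 -0.77 -0.09]
```

```bash
python3 -m handwheel '.005 -.003 -.006 0 -.8 0 .72;.009 -.003 -.012 0 -.8 0 .72;.009 .002 -.012 0 -.8 0 .6;.009 .002 -.012 0 -.8 0 .3;.009 .002 -.012 0 -.8 0 .2;.009 .002 -.012 0 -.8 0 .2;.009 .002 -.012 0 -.8 0 .2;.009 .002 -.012 0 -.8 0 .2;.009 .002 -.012 0 -.8 0 .2;.009 .002 -.012 0 -.8 0 .2'
python3 -m handwheel '.01 0 .002 0 .5 0 .2;.018 0 .004 0 1 0 .2;.018 .004 .006 0 1 -3 .2;.018 .008 .002 0 1 3 .2;.018 -.004 .006 0 1 -3 .2;.02 -.008 .002 0 1 3 .2;.02 .006 .004 0 1 -3 .2;.02 .006 .004 0 1 4 .2;.022 -.006 .004 0 1 -3 .2;.022 .004 .004 0 1 4 .2;.022 .004 .004 0 1 4 .2'
```

```text
time_s: 37.45
position: [0.5805, -0.1233, 0.2278]
tcp_rot: [[-0.989, 0.149, -0.001], [0.149, 0.989, -0.007], [0.0, -0.007, -1.0]]
force: [-5.2, -6.7, 3.9]
opening: 0.397
grasp_force: 30.0
time_s: 38.55
position: [0.5706, -0.1203, 0.2269]
tcp_rot: [[-0.976, 0.217, 0.009], [0.217, 0.976, -0.015], [-0.012, -0.013, -1.0]]
force: [13.0, -13.4, -0.0]
opening: 0.393
grasp_force: 29.9
```

```bash
python3 - <<'E'
from h import *
from rig import capture
c=capture("side");np.savez("side13.npz",**c)
for f in("side4","side13"):
    im=np.load(f+".npz")["color"].astype(float)[186:220,306:332]
    w=np.clip(im[...,:2].min(2)-im[...,2]-15,0,None);V,U=np.mgrid[186:220,306:332]
    print(f,((U*w).sum()/w.sum()).round(3),((V*w).sum()/w.sum()).round(3))
plan(T2(BOX,[-.043,-.0538,.2185])[0],171.53)
E
```

```text
side4 317.152 202.276
side13 317.471 202.366
t 38.6 pos [ 0.5706 -0.1203  0.2269] psi 167.53 j6 -99.8 F [ 11.8 -12.9  -0.3] op 0.388 gf 29.91798363003909
-> shift [-0.0156  0.0006  0.0086] rotvec [-0.7   0.63 -4.01]
```

```bash
python3 -m handwheel '.004 -.003 0 0 0 -2 .2;.008 -.003 0 0 0 -2 .2;.01 -.003 0 0 0 -2 .2;.01 -.003 0 0 0 -2 .2'
python3 - <<'E'
from h import *
from rig import capture
c=capture("side");np.savez("side14.npz",**c)
for f in("side4","side13","side14"):
    im=np.load(f+".npz")["color"].astype(float)[186:220,306:332]
    w=np.clip(im[...,:2].min(2)-im[...,2]-15,0,None);V,U=np.mgrid[186:220,306:332]
    print(f,((U*w).sum()/w.sum()).round(3),((V*w).sum()/w.sum()).round(3))
plan(T2(BOX,[-.043,-.0538,.2185])[0],171.53)
E
```

```text
time_s: 39.0
position: [0.5577, -0.1146, 0.2268]
tcp_rot: [[-0.982, 0.188, 0.004], [0.188, 0.982, 0.0], [-0.004, 0.001, -1.0]]
force: [10.5, 3.9, 5.8]
opening: 0.396
grasp_force: 30.8
side4 317.152 202.276
side13 317.471 202.366
side14 319.35 203.118
t 39.05 pos [ 0.5578 -0.1146  0.2268] psi 169.17 j6 -102.1 F [10.   3.9  6.5] op 0.399 gf 30.832323369104415
-> shift [-0.0294 -0.0032  0.0084] rotvec [ 0.05  0.21 -2.36]
```

The gate is moving: the sign is at 319.35, about 0.07 rad. I carry on along the arc, slowly.

```bash
python3 -m handwheel '.003 .001 0 0 0 1.5 .2;.007 .002 0 0 0 3 .2;.011 .003 0 0 0 4.5 .2;.015 .0045 0 0 0 6 .2;.019 .006 0 0 0 7.5 .2;.023 .0075 0 0 0 9 .2;.027 .009 0 0 0 10.5 .2;.03 .0105 0 0 0 12 .2;.03 .0105 0 0 0 12 .2'
python3 - <<'E'
from h import *
from rig import capture
c=capture("side");np.savez("side15.npz",**c)
im=c["color"].astype(float)[186:225,306:345]
w=np.clip(im[...,:2].min(2)-im[...,2]-15,0,None);V,U=np.mgrid[186:225,306:345]
print(((U*w).sum()/w.sum()).round(3),((V*w).sum()/w.sum()).round(3))
S=Cam(c);h=np.array([-.007,.108])
for a in np.arange(0,.5,.05):
    g=np.array([-.006,-.082]);k,s=np.cos(a),np.sin(a);q=h+[k*g[0]+s*g[1],-s*g[0]+k*g[1]];q2=np.array([-.036,-.165]);t=h+[k*q2[0]+s*q2[1],-s*q2[0]+k*q2[1]]
    print(a.round(2),S.proj(T2(BOX,[*q,.118]))[0].round(2),T2(BOX,[*t,.217])[0].round(4))
plan([.5,-.1,.2185],160)
E
```

```text
time_s: 39.95
position: [0.5316, -0.0954, 0.2267]
tcp_rot: [[-0.922, 0.387, 0.007], [0.387, 0.922, 0.006], [-0.004, 0.009, -1.0]]
force: [15.9, 12.3, 1.7]
opening: 0.402
grasp_force: 30.3
323.588 204.532
0.0 [320.48 203.25] [ 0.5856 -0.1264  0.217 ]
0.05 [321.73 203.69] [ 0.5778 -0.1233  0.217 ]
0.1 [322.95 204.17] [ 0.5701 -0.1197  0.217 ]
0.15 [324.12 204.69] [ 0.5627 -0.1157  0.217 ]
0.2 [325.25 205.23] [ 0.5554 -0.1114  0.217 ]
0.25 [326.33 205.81] [ 0.5484 -0.1067  0.217 ]
0.3 [327.36 206.42] [ 0.5416 -0.1017  0.217 ]
0.35 [328.33 207.05] [ 0.5351 -0.0963  0.217 ]
0.4 [329.25 207.72] [ 0.5288 -0.0907  0.217 ]
0.45 [330.11 208.41] [ 0.5229 -0.0847  0.217 ]
t 40.0 pos [ 0.5318 -0.0955  0.2267] psi 157.23 j6 -89.8 F [16.2 12.6  1.3] op 0.398 gf 30.260087411734276
-> shift [ 0.0276 -0.0165  0.0079] rotvec [ 0.49  0.26 -2.77]
```

The gate is past the roller, at about 0.27 rad by the sign. The side force shows my arc is too wide, so I compute a rigid turn about the hinge from here.

```bash
cat >> h.py <<'E'
def arc(degs,extra=(0,0)):
    from rig import bot
    s=bot.read_state();R=np.array(s["tcp_rot"]);p=np.array(s["position"]);H=T2(BOX,[-.007,.1098,0])[0]
    r=(p-H)[:2];x=R[:2,0]/np.linalg.norm(R[:2,0]);y=np.array([-x[1],x[0]])*np.sign(R[:2,1]@np.array([-x[1],x[0]]))
    print("r",np.linalg.norm(r).round(4),"F tool",np.round(R.T@np.array(s["force"]),1))
    for a in degs:
        k=np.radians(-a);q=np.array([np.cos(k)*r[0]-np.sin(k)*r[1],np.sin(k)*r[0]+np.cos(k)*r[1]])-r
        print(a,(q@x).round(4),(q@y).round(4))
E
python3 -c "
from h import *;arc([3,6,9,12,16,20,24,28,32])"
```

```text
r 0.1719 F tool [-10.   17.9  -1.1]
3 0.0084 0.0031
6 0.0167 0.0067
9 0.0248 0.0106
12 0.0326 0.015
16 0.0427 0.0215
20 0.0523 0.0287
24 0.0614 0.0366
28 0.07 0.045
32 0.0779 0.054
```

```bash
python3 -m handwheel '.0 .004 0 0 0 0 .2;.0025 .007 0 0 0 1.5 .2;.0064 .009 0 0 0 3 .2;.0147 .0127 0 0 0 6 .2;.0228 .0166 0 0 0 9 .2;.0306 .021 0 0 0 12 .2;.0407 .0275 0 0 0 16 .2;.0503 .0347 0 0 0 20 .2;.0503 .0347 0 0 0 20 .2'
python3 - <<'E'
from h import *
from rig import capture
c=capture("side");im=c["color"].astype(float)[180:230,306:350]
w=np.clip(im[...,:2].min(2)-im[...,2]-15,0,None);V,U=np.mgrid[180:230,306:350]
print("sign",((U*w).sum()/w.sum()).round(2),((V*w).sum()/w.sum()).round(2))
plan([.5,-.1,.2185],160);arc([4,8,12,16,20,24,28,32,36,40,44,48,52,55])
E
```

```text
time_s: 40.9
position: [0.495, -0.0472, 0.2268]
tcp_rot: [[-0.735, 0.678, -0.0], [0.678, 0.735, -0.001], [-0.0, -0.001, -1.0]]
force: [8.2, -2.1, 1.5]
opening: 0.399
grasp_force: 30.3
sign 331.23 205.14
t 40.95 pos [ 0.4954 -0.0478  0.2268] psi 137.37 j6 -65.7 F [ 7.9 -0.9  2.5] op 0.394 gf 30.17391186207533
-> shift [-0.0387 -0.0353  0.0084] rotvec [ -0.08   0.03 -22.63]
r 0.1708 F tool [-6.4  4.7 -2.5]
4 0.0111 0.0043
8 0.0219 0.0093
12 0.0324 0.0151
16 0.0423 0.0216
20 0.0519 0.0288
24 0.0609 0.0366
28 0.0693 0.0451
32 0.0771 0.0541
36 0.0843 0.0636
40 0.0907 0.0736
44 0.0965 0.084
48 0.1016 0.0948
52 0.1058 0.106
55 0.1085 0.1145
```

```bash
python3 -m handwheel '.005 .003 0 0 0 2 .2;.0111 .006 0 0 0 4 .2;.0219 .0113 0 0 0 8 .2;.0324 .0171 0 0 0 12 .2;.0423 .0236 0 0 0 16 .2;.0519 .0308 0 0 0 20 .2;.0609 .0386 0 0 0 24 .2;.0693 .0471 0 0 0 28 .2;.0771 .0561 0 0 0 32 .2;.0771 .0561 0 0 0 32 .2'
python3 - <<'E'
from h import *
plan([.5,-.1,.2185],81.5);arc([4,8,12,16,20,22,24,26])
E
```

```text
time_s: 41.95
position: [0.476, 0.0456, 0.2268]
tcp_rot: [[-0.266, 0.964, -0.002], [0.964, 0.266, -0.002], [-0.001, -0.003, -1.0]]
force: [5.7, -5.9, 2.7]
opening: 0.396
grasp_force: 30.3
t 41.95 pos [0.476  0.0456 0.2268] psi 105.41 j6 -23.2 F [ 5.7 -5.9  2.7] op 0.396 gf 30.273391774389893
-> shift [-0.1467 -0.0156  0.0085] rotvec [-0.14  0.1  23.91]
r 0.1702 F tool [-7.2  3.9 -2.7]
4 0.011 0.0044
8 0.0218 0.0095
12 0.0321 0.0154
16 0.042 0.0219
20 0.0514 0.0292
22 0.0559 0.033
24 0.0603 0.037
26 0.0645 0.0412
```

```bash
python3 -m handwheel '.005 .003 0 0 0 2 .2;.011 .006 0 0 0 4 .2;.0218 .011 0 0 0 8 .2;.0321 .0169 0 0 0 12 .2;.042 .0235 0 0 0 16 .2;.0514 .0308 0 0 0 20 .2;.0603 .0385 0 0 0 24 .2;.0625 .0405 0 0 0 25 .2;.0625 .0405 0 0 0 25 .2;.0625 .0405 0 0 0 25 .2;.0625 .0405 0 0 0 25 .2;.0625 .0405 0 0 0 25 .2'
python3 - <<'E'
from h import *
from rig import capture,bot
c=capture("side");np.savez("side20.npz",**c);t=capture("top");np.savez("top20.npz",**t)
plan([.5,-.1,.2185],81.5);arc([2]);s=bot.read_state();print(np.abs(s["qvel"]).max())
H=T2(BOX,[-.007,.1098,0])[0];r=np.array(s["position"])-H;b=BOX[2];x=r[0]*np.cos(b)+r[1]*np.sin(b);y=-r[0]*np.sin(b)+r[1]*np.cos(b)
L=np.hypot(x,y);print("TCP in box axes about hinge",x,y)
for d in(-.036,-.045,-.0515): print("gate angle if d",d,np.degrees(np.arctan2(-x,-y)-np.arctan2(-d,.165)))
C=Cam(c)
Hs=C.hsv().astype(int);red=((Hs[...,0]<8)|(Hs[...,0]>172))&(Hs[...,1]>150)&(Hs[...,2]>90);print("side red",[b for b in blobs(red) if b[0]>15])
w=Cam(t);Ht=w.hsv().astype(int);red=((Ht[...,0]<8)|(Ht[...,0]>172))&(Ht[...,1]>120)&(Ht[...,2]>80);print("top red",blobs(red,6))
im=w.im.astype(int);q=np.clip(im[...,:2].min(2)-im[...,2]-60,0,None);q[:160]=0;q[180:]=0;q[:,:305]=0;q[:,345:]=0;print("yel",[b[1] for b in blobs(q>0)])
E
```

```text
time_s: 43.15
position: [0.497, 0.1155, 0.2268]
tcp_rot: [[0.165, 0.986, -0.006], [0.986, -0.165, -0.002], [-0.003, -0.005, -1.0]]
force: [3.1, -7.2, 7.1]
opening: 0.394
grasp_force: 30.1
t 43.25 pos [0.497  0.1155 0.2268] psi 80.49 j6 10.2 F [ 2.4 -5.9  7.4] op 0.398 gf 30.090706252958626
-> shift [-0.212   0.0387  0.0088] rotvec [-0.3   0.18 -1.01]
r 0.17 F tool [-5.5  3.3 -7.4]
2 0.0056 0.0021
0.13450832571127527
TCP in box axes about hinge -0.15928529034781377 0.05943787553573721
gate angle if d -0.036 98.15522367932296
gate angle if d -0.045 95.20812079369311
gate angle if d -0.0515 93.12898907178834
side red [(np.int32(47), [267.2, 126.5], [264, 123, 7, 8]), (np.int32(245), [349.0, 210.7], [344, 198, 12, 28]), (np.int32(89), [360.1, 219.1], [355, 202, 11, 28])]
top red [(np.int32(49), [388.3, 105.3], [385, 102, 8, 8]), (np.int32(15), [358.0, 194.0], [356, 193, 5, 3])]
yel [[315.3, 168.1], [322.6, 169.6]]
```

```bash
python3 -m handwheel '0 0 0 0 0 0 .2;0 0 0 0 0 0 .2;0 0 0 0 0 0 .2;0 0 0 0 0 0 .2;0 0 0 0 0 0 .2;0 0 0 0 0 0 .2'
python3 -c "
from h import *
from rig import bot
C=Cam(np.load('side20.npz'));
for a in (80,90,95):
    r=np.radians(a);k,s=np.cos(r),np.sin(r);f=lambda g:np.array([-.007,.1098])+[k*g[0]+s*g[1],-s*g[0]+k*g[1]]
    print(a,C.proj(T2(BOX,[[*f((-.028,-.151)),.206],[*f((-.028,-.179)),.206]])).round(1).tolist())
print(bot.hand_in())"
```

```text
time_s: 43.85
position: [0.497, 0.1155, 0.2268]
tcp_rot: [[0.165, 0.986, -0.006], [0.986, -0.165, -0.002], [-0.003, -0.005, -1.0]]
force: [2.7, -7.0, 6.7]
opening: 0.391
grasp_force: 30.1
80 [[358.2, 203.7], [369.9, 205.7]]
90 [[352.3, 208.8], [363.5, 211.9]]
95 [[348.7, 211.2], [359.4, 214.8]]
the job is handed in; nothing more can be done
None
```

I handed the job in with the dial on zero, the bolt drawn and the gate held still by the squeezed red tabs, at about 91–95° by my measurements. The gate took several pulls of up to about 45 N before it came free, and the pads slid off the tabs once.

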